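Take down the stack of caddies and stand each on its own mat

TASK

The four storage caddies have been stacked in a tower. Take it apart from the top down, one caddy at a time, and stand each upright in the middle of the wooden mat cut to its own shape and size, finishing with the large square one. Set every caddy down and let go (do not drop or topple any), and leave the salt mill and the candle pot where they stand.

Things in the scene. Friction and masses are not known exactly. Their poses are not given: they have to be found in the camera images.
- large_square_caddy: Loose large square caddy, 68 x 68 mm and 42 mm high, the bottom one of the stack at the start: white stoneware with a flat light-wood lid fixed in its top inside a thin white rim, flat top and underside, about 200 g. Origin: centre of its underside, z up; its x and y axes are square to its sides, so it is gripped 68 mm wide along x or y.
- hexagon_caddy: Loose hexagonal caddy, 58 mm over the flats (67 mm over the corners) and 40 mm high, second from the bottom at the start: white stoneware with a flat light-wood lid fixed in its top inside a thin white rim, flat top and underside, about 150 g. Origin: centre of its underside, z up; two of its flats face +y and -y, the others follow every 60 degrees; gripped 58 mm wide over two flats.
- round_caddy: Loose round caddy, 48 mm in diameter and 40 mm high, third from the bottom at the start: white stoneware with a flat light-wood lid fixed in its top inside a thin white rim, flat top and underside, about 120 g. Origin: centre of its underside, z up; gripped 48 mm wide, any yaw.
- small_square_caddy: Loose small square caddy, 32 x 32 mm and 38 mm high, on top of the stack at the start: white stoneware with a flat light-wood lid fixed in its top inside a thin white rim, flat top and underside, about 80 g. Origin: centre of its underside, z up; its x and y axes are square to its sides; gripped 32 mm wide along x or y.
- large_square_mat: Square flat dark-wood mat, 92 x 92 mm, 8 mm thick, fixed to the worktop: the place of the large square caddy, 12 mm larger than it all round. Origin: centre of its underside, so its top is 8 mm above the origin; z up.
- hexagon_mat: Hexagonal flat dark-wood mat, 82 mm over the flats, 8 mm thick, fixed to the worktop: the place of the hexagon caddy, 12 mm larger than it all round. Origin: centre of its underside, so its top is 8 mm above the origin; z up.
- round_mat: Round flat dark-wood mat, 72 mm in diameter, 8 mm thick, fixed to the worktop: the place of the round caddy, 12 mm larger than it all round. Origin: centre of its underside, so its top is 8 mm above the origin; z up.
- small_square_mat: Square flat dark-wood mat, 56 x 56 mm, 8 mm thick, fixed to the worktop: the place of the small square caddy, 12 mm larger than it all round. Origin: centre of its underside, so its top is 8 mm above the origin; z up.
- mill: Bystander: small loose salt mill with a grey cap and a clear body, 44 mm in diameter and 90 mm high, standing among the mats. Origin: centre of its underside.
- candle: Bystander: loose grey candle pot, 68 mm in diameter and 63 mm high, standing at the right of the mats. Origin: centre of its underside.
Mind the look-alikes: they are no part of the job. What is shaped like the small_square_caddy but green is not meant.

How it is judged (in metres and radians):
On the way, in this order (a step that is already met when the one before it is completed fails the run):
1. the small square caddy stands upright and released in the middle of its mat (horizontal distance between small_square_caddy and small_square_mat below 0.012 m and z of small_square_caddy in the frame of small_square_mat between 0.004 and 0.012 m and angle between small_square_caddy's own z axis and vertical below 0.1 rad and linear speed of small_square_caddy below 0.03 m/s and contact force between small_square_caddy and the fingers below 0.1 N), for 0.2 s.
2. the round caddy stands upright and released in the middle of its mat (horizontal distance between round_caddy and round_mat below 0.012 m and z of round_caddy in the frame of round_mat between 0.004 and 0.012 m and angle between round_caddy's own z axis and vertical below 0.1 rad and linear speed of round_caddy below 0.03 m/s and contact force between round_caddy and the fingers below 0.1 N), for 0.2 s.
3. the hexagonal caddy stands upright and released in the middle of its mat (horizontal distance between hexagon_caddy and hexagon_mat below 0.012 m and z of hexagon_caddy in the frame of hexagon_mat between 0.004 and 0.012 m and angle between hexagon_caddy's own z axis and vertical below 0.1 rad and linear speed of hexagon_caddy below 0.03 m/s and contact force between hexagon_caddy and the fingers below 0.1 N), for 0.2 s.
4. the large square caddy stands upright and released in the middle of its mat (horizontal distance between large_square_caddy and large_square_mat below 0.012 m and z of large_square_caddy in the frame of large_square_mat between 0.004 and 0.012 m and angle between large_square_caddy's own z axis and vertical below 0.1 rad and linear speed of large_square_caddy below 0.03 m/s and contact force between large_square_caddy and the fingers below 0.1 N), for 0.2 s.
At the end, for the whole second after the job is handed in: Each of the four caddies stands on its own mat (underside on the mat's top within 4 mm), its centre within 12 mm of the mat's centre, upright within 0.1 rad, released and at rest; the salt mill and candle pot stand upright within 20 mm of where they were (all of step 1 and all of step 2 and all of step 3 and all of step 4 and angular speed of each of small_square_caddy, round_caddy, hexagon_caddy, large_square_caddy below 0.2 rad/s and distance of each of mill, candle from where it was at the start of the episode below 0.02 m and angle between each of mill, candle's own z axis and vertical below 0.15 rad); the robot touches nothing.
It fails at once if a caddy is toppled (tilted over 0.5 rad) (angle between any of small_square_caddy, round_caddy, hexagon_caddy, large_square_caddy's own z axis and vertical above 0.5 rad).
It fails at once if a caddy is dropped (over 0.8 m/s while no finger touches it) ((linear speed of small_square_caddy above 0.8 m/s and contact force between small_square_caddy and the fingers below 0.05 N) or (linear speed of round_caddy above 0.8 m/s and contact force between round_caddy and the fingers below 0.05 N) or (linear speed of hexagon_caddy above 0.8 m/s and contact force between hexagon_caddy and the fingers below 0.05 N) or (linear speed of large_square_caddy above 0.8 m/s and contact force between large_square_caddy and the fingers below 0.05 N)).
It fails at once if the salt mill is pushed over 20 mm or knocked over (distance of mill from where it was at the start of the episode above 0.02 m or angle between mill's own z axis and vertical above 0.5 rad).
It fails at once if the candle pot is pushed over 20 mm or knocked over (distance of candle from where it was at the start of the episode above 0.02 m or angle between candle's own z axis and vertical above 0.5 rad).
It also fails if it takes over 112 s, if anything falls off the work surface, if the arm or the gripper's body presses on something with over 40 N, if the wrist force passes 120 N, or if a joint passes its speed limit or range.

ROBOT

A 6-joint arm with a two-finger parallel gripper is mounted at the origin on a cart in front of the work surface, level with it; the furniture and walls round the work are solid. World frame = base frame: x ahead of the robot, y to its left, z up, the work surface at z = 0. Lengths are in mm, angles in rad, forces in N, time in s.
With the tool pointing down it reaches from about 350 to 975 mm from the base axis. Payload 7.1 kg.
Tool frame: the origin (TCP) lies at the very end of the fingers, on their centre line; the grasp point (between the pads) lies 19 mm behind it; y points along the fingers, x is the direction in which the jaws open and shut, and the axes are right-handed (so a half turn about y gives the same grasp; the last joint's range is limited). The gripper opens to 88 mm and grips with 3 to 60 N. Pads are 20 mm wide; open, the fingers measure 115 mm over their backs; the gripper's body (75 mm by 178 mm) begins 61 mm behind the grasp point.
Start: joints at [1.247, 0.423, 1.63, -0, 1.089, -0.019], TCP at [187.532, 596.185, 222.675] pointing down, gripper open.
Joint ranges: [-3, 3], [-0.9, 2.11], [0.09, 2.58], [-1.31, 4.45], [0.11, 2.69], [-2.54, 2.54]. Speed limits (rad/s): [2.39, 2.39, 3.01, 3.14, 3.14, 3.14].

INTERFACE

Orientations are given as a rotation vector (axis times angle).
In Python, from workcell import ctrl gives the robot as it stands. The module is installed in compiled form; this text tells all that it offers.
- The arm moves only by the tool jog_arm, never from a script. Its argument "steps" is a list of rows, each an object with "turn": the turn, a rotation vector about the world's x, y, z scaled (see below), a list of three; "dp": the shift along the world's x, y, z scaled (see below), a list of three; "claw": the opening, from 0 (shut) to 1 (fully open). In form: [{"turn": [wx, wy, wz], "dp": [x, y, z], "claw": claw}, ...]. A call has 1 to 12 rows; each row is the pose to reach, as a shift and turn from the pose measured when the call began, turning the shorter way round; what a row does not reach only later rows make up. The controller multiplies each number of a shift by 80 mm and each number of a turn by pi rad. A row lasts 1/12 s, in which the tool goes at most 41.7 mm and 7.16 degrees, less where a joint would pass 70% of its speed; a pose out of reach is approached as far as the arm can. A call with a number of a shift or a turn outside -1 to 1 is refused whole. A call with a gripper value outside its range is refused whole. The fingers move at their own pace and stop on an object; the grip force is fixed at half the most. Time passes only in rows, so rows that repeat a pose let the fingers close. It gives the time, the measured TCP pose, the force and the opening at its end, in the units of the state.
- ctrl.get_obs(): the state, without advancing time (a new reading comes with each control period).
- ctrl.get_image(name): name is "side" or "top"; returns a dict with "img" (400x640x3 uint8, red, green, blue), "range_z" (400x640 float32, mm along the optical axis (not along the pixel's ray), 0 where there is no reading), "fovy" (degrees; the focal length in pixels is half the picture's height over the tangent of half this angle, whatever the lens; pixels are square), "cx", "cy" (the principal point, pixels), "dist_coeffs" ([k1, k2, p1, p2, k3] as OpenCV has them; the pictures are not rectified), "camera_from_world" (4x4, takes a point from world to camera coordinates). Camera axes: x right, y down, z forward; pixel columns grow to the right and rows downward; lengths in mm; the calibration is good to about 2 mm. A picture is of the moment at which its call begins.
- ctrl.close_job(): hands the job in, once; it reports no verdict.
The state is a dict: "t": time; "qpos": joint angles; "qvel": joint speeds; "joint_torque": joint torques, N m; "ee_pos": TCP position; "orientation": TCP orientation; "ft_force": force on the tool from outside, world axes, zero at the start; "moment": the same for the moment, N m; "width": finger opening in mm.
Only numpy, scipy, OpenCV 4.12 (cv2) and the standard library are available. Lean on these libraries where they do the work, as an engineer would, in place of code of your own. Each camera call takes 0.05 s, during which the arm holds its last target.

## Working session

There is one attempt and no reset: what is moved stays moved. The work goes in short steps, Python scripts to look and compute and a tool call to move; the robot and the scene stay as the last step left them, time stands still between calls to the robot, and variables do not carry over. Pictures are saved under pics/ and viewed, and the job is handed in when it is done.

Besides the shell and the picture viewer there is one more tool, called by a JSON object that holds its "method" and its "body", one argument or row to a line. jog_arm: Moves the arm, as the interface text tells. Its arguments: {"type":"object","properties":{"steps":{"type":"array","items":{"type":"object","properties":{"turn":{"type":"array","items":{"type":"number"}},"dp":{"type":"array","items":{"type":"number"}},"claw":{"type":"number"}}}}},"required":["steps"]}

```bash
mkdir -p pics
cat > h.py <<'E'
import numpy as np, cv2, pickle
from workcell import ctrl
def grab(names=("side","top"),tag="a"):
    out={}
    for n in names:
        d=ctrl.get_image(n); out[n]=d
        cv2.imwrite(f"pics/{tag}_{n}.png",d["img"][:,:,::-1])
        pickle.dump(d,open(f"{tag}_{n}.pkl","wb"))
    return out
def K(d):
    f=d["img"].shape[0]/2/np.tan(np.radians(d["fovy"])/2)
    return np.array([[f,0,d["cx"]],[0,f,d["cy"]],[0,0,1.]])
def cloud(d):
    h,w=d["range_z"].shape
    u,v=np.meshgrid(np.arange(w),np.arange(h))
    p=np.stack([u,v],-1).reshape(-1,1,2).astype(np.float64)
    n=cv2.undistortPoints(p,K(d),np.array(d["dist_coeffs"],float)).reshape(h,w,2)
    z=d["range_z"].astype(float)
    P=np.stack([n[...,0]*z,n[...,1]*z,z],-1)
    T=np.linalg.inv(np.array(d["camera_from_world"]))
    W=P@T[:3,:3].T+T[:3,3]
    W[z==0]=np.nan
    return W
def obs():
    o=ctrl.get_obs(); print({k:np.round(v,3).tolist() for k,v in o.items()}); return o
E
python3 - <<'E'
from h import *
o=obs(); D=grab()
for n,d in D.items(): print(n,d["fovy"],d["cx"],d["cy"],d["dist_coeffs"],np.round(d["camera_from_world"],3).tolist())
E
```

```text
{'t': 0.0, 'qpos': [1.247, 0.424, 1.631, -0.0, 1.089, -0.019], 'qvel': [0.001, -0.0, -0.001, -0.0, 0.001, -0.002], 'joint_torque': [0.002, -54.462, -27.366, 0.064, 0.023, -0.0], 'ee_pos': [187.388, 595.659, 221.893], 'orientation': [-1.339, -0.981, 0.983], 'ft_force': [0.424, -0.468, -0.393], 'moment': [-0.022, 0.037, -0.004], 'width': 87.801}
side 50.335943994660525 315.812541254333 198.89841913519007 [-0.01133544  0.          0.          0.          0.        ] [[0.869, -0.495, 0.003, -422.998], [-0.309, -0.546, -0.779, 241.063], [0.387, 0.676, -0.627, 929.101], [0.0, 0.0, 0.0, 1.0]]
top 52.3749884197498 319.1919419117055 200.39015752376378 [0.03197486 0.         0.         0.         0.        ] [[-0.002, -1.0, 0.015, 24.759], [-0.993, 0.0, -0.121, 521.704], [0.12, -0.015, -0.993, 1157.778], [0.0, 0.0, 0.0, 1.0]]
```

View pics/a_side.png

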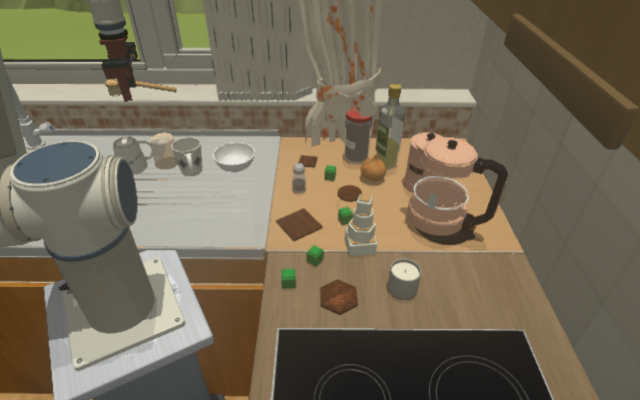

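View pics/a_top.png

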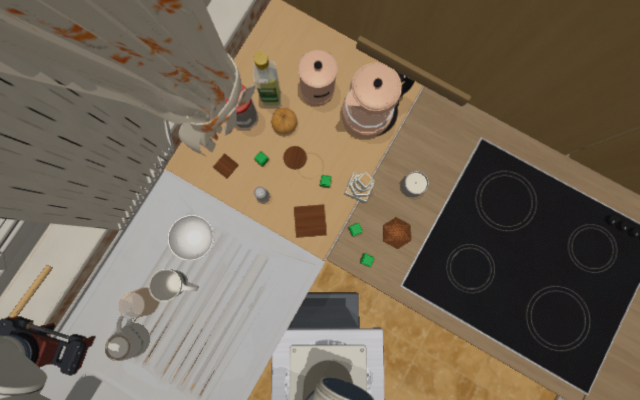

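The tower is at top px (361,185) / side px (362,225). The mats in the top view are the large square (310,221), hexagon (397,233), round (295,157) and small square (226,166). The mill is at (262,194) and the candle at (415,184). The green cubes at (262,158), (326,181), (355,229) and (368,260) are look-alikes. Only the white square block on top of the tower fits the small caddy. I'll enlarge that area and measure.

```bash
cat > meas.py <<'E'
from h import *
D={n:pickle.load(open(f"a_{n}.pkl","rb")) for n in("side","top")}
d=D["top"]; cv2.imwrite("pics/crop1.png",cv2.resize(d["img"][110:290,200:440,::-1],None,fx=3.3,fy=3.3,interpolation=cv2.INTER_CUBIC))
s=D["side"]; cv2.imwrite("pics/crop2.png",cv2.resize(s["img"][140:320,260:480,::-1],None,fx=3.3,fy=3.3,interpolation=cv2.INTER_CUBIC))
for n in D:
    W=cloud(D[n]); hsv=cv2.cvtColor(D[n]["img"],cv2.COLOR_RGB2HSV)
    dark=((W[...,2]>2)&(W[...,2]<15)&(hsv[...,2]<150)).astype(np.uint8)
    for nm,m in(("dark8",dark),("high",((W[...,2]>20)&(W[...,2]<190)&(W[...,0]>250)&(W[...,0]<850)).astype(np.uint8))):
        c,l,st,ce=cv2.connectedComponentsWithStats(m)
        for i in range(1,c):
            if st[i,4]<40: continue
            P=W[l==i]; 
            if abs(P[:,1]).max()>420: continue
            zt=P[:,2].max(); top=P[P[:,2]>zt-4]
            r=cv2.minAreaRect(P[:,:2].astype(np.float32)); rt=cv2.minAreaRect(top[:,:2].astype(np.float32))
            print(n,nm,st[i,4],np.round(ce[i]),"xyz",np.round(np.median(P,0),1),"rect",np.round(r[0],1),np.round(r[1],1),round(r[2],1),"zmax",round(zt,1),"top",np.round(rt[0],1),np.round(rt[1],1),round(rt[2],1))
E
python3 meas.py
```

```text
side dark8 61 [456. 136.] xyz [1159.2  179.4    9.1] rect [1151.8  186.4] [19.1 95.1] 57.3 zmax 15.0 top [1148.8  179.6] [18.6 96.9] 66.4
side dark8 170 [308. 161.] xyz [627.8 302.    8.7] rect [628.9 304.4] [60. 53.] 50.2 zmax 13.8 top [629.2 304.1] [50.8 50.4] 45.5
side dark8 71 [354. 161.] xyz [754.  222.5   8.5] rect [761.1 230.9] [30.3 78.2] 48.4 zmax 14.9 top [762.6 227.2] [26.  74.3] 54.5
side dark8 50 [488. 180.] xyz [1054.4  -59.2    9.1] rect [1053.9  -60.2] [94.1  3.6] 59.5 zmax 14.6 top [1054.   -60.1] [88.8  3.1] 60.2
side dark8 45 [408. 186.] xyz [820.2  29.5   7.7] rect [822.8  44.6] [67.  14.8] 77.8 zmax 15.0 top [822.2  40.3] [54.2 10.1] 79.8
side dark8 300 [349. 193.] xyz [650.5  94.4   8.9] rect [652.8  97.3] [71.6 64.8] 35.7 zmax 13.2 top [653.1  96.1] [64.2 63.7] 47.9
side dark8 41 [298. 190.] xyz [526.8 175.3   8.6] rect [529.  178.4] [15.  35.5] 67.0 zmax 15.0 top [526.2 178.6] [ 9.4 32.7] 54.6
side dark8 834 [299. 224.] xyz [460.6  46.1   8.7] rect [462.7  50.8] [92.2 94. ] 4.2 zmax 13.1 top [461.5  49.5] [89.9 90.1] 4.7
side dark8 274 [448. 238.] xyz [ 757.8 
[... 6510 characters left out ...]
 zmax 69.0 top [ 570.4 -256.7] [64.5 61.2] 7.5
top high 587 [360. 186.] xyz [551.9 -86.6  84.2] rect [562.2 -94.2] [67.7 68.6] 66.8 zmax 167.3 top [563.2 -93. ] [12.5 18.2] 58.8
top high 122 [326. 181.] xyz [579.5   4.3  36.6] rect [581.   5.] [31.8 32.2] 78.6 zmax 44.0 top [582.5   6.9] [19.6 25.5] 63.7
top high 199 [262. 194.] xyz [533.3 186.7  80.8] rect [535.2 190.2] [41.2 37.5] 89.7 zmax 93.3 top [539.9 188.6] [17.8 23.6] 63.3
top high 123 [356. 229.] xyz [437.7 -81.5  36.9] rect [437.9 -82.1] [31.  32.1] 26.2 zmax 45.3 top [437.1 -78.7] [20.7 14.8] 17.7
top high 126 [367. 260.] xyz [ 349.3 -112.5   36.4] rect [ 350. -114.] [31.6 30.8] 63.7 zmax 43.0 top [ 350.2 -114.3] [24.  21.7] 63.5
```

View pics/crop1.png

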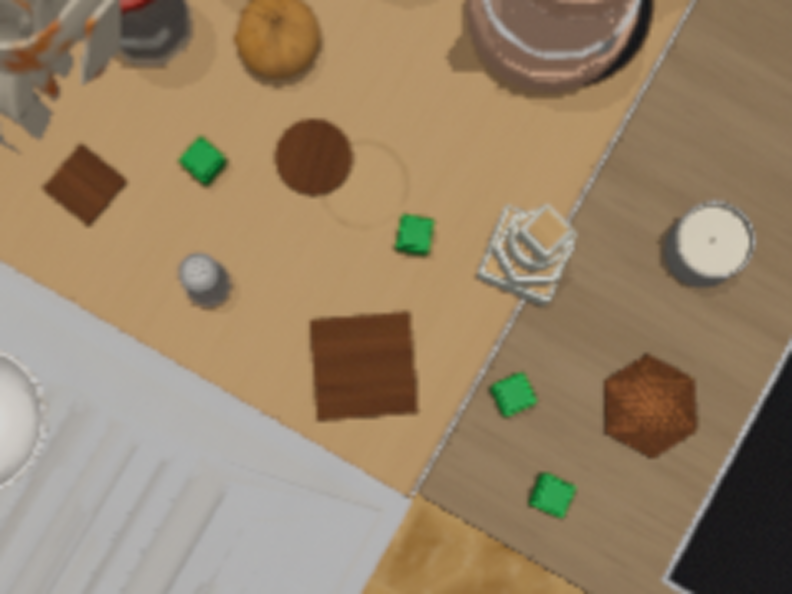

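View pics/crop2.png

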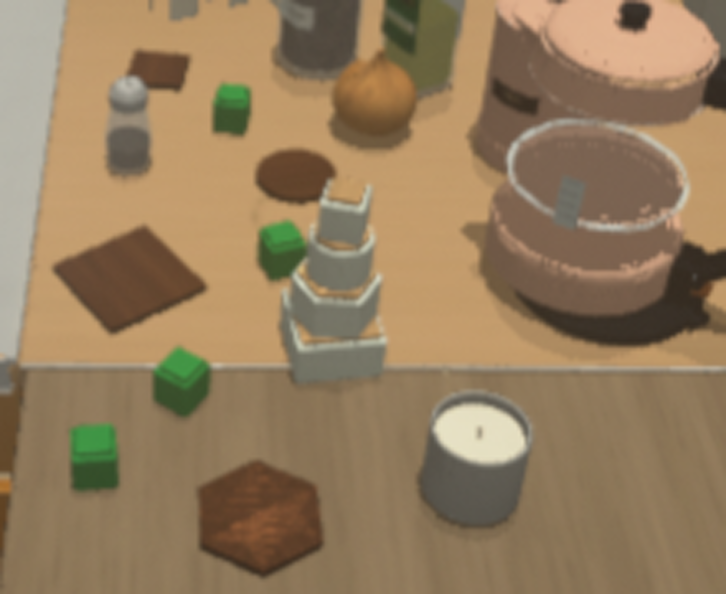

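```bash
cat > tower.py <<'E'
from h import *
import sys
tag=sys.argv[1]
D={n:pickle.load(open(f"{tag}_{n}.pkl","rb")) for n in("side","top")}
for lo,hi,nm in((152,172,"small"),(114,132,"round"),(75,92,"hex"),(38,51,"large")):
    allP=[]
    for n in D:
        W=cloud(D[n]); m=(abs(W[...,0]-560)<55)&(abs(W[...,1]+93)<55)&(W[...,2]>lo)&(W[...,2]<hi)
        P=W[m]; 
        if len(P)<8: print(nm,n,len(P)); continue
        zm=np.median(P[:,2]); 
        r=cv2.minAreaRect(P[:,:2].astype(np.float32)); c,rad=cv2.minEnclosingCircle(P[:,:2].astype(np.float32))
        print(nm,n,len(P),"zmed",round(zm,1),"rect",np.round(r[0],1),np.round(r[1],1),round(r[2],1),"circ",np.round(c,1),round(rad,1), "mean",np.round(P.mean(0),1))
E
python3 tower.py a
```

```text
small side 138 zmed 159.3 rect [559.6 -96.6] [31.  31.6] 45.7 circ [560.5 -96.6] 20.5 mean [557.9 -98.8 158.6]
small top 142 zmed 159.5 rect [562.1 -96.1] [30.  30.8] 44.8 circ [562.1 -96.1] 20.2 mean [561.5 -95.7 158.9]
round side 142 zmed 120.7 rect [ 555.5 -100.9] [33.9 45. ] 55.2 circ [559.8 -95.3] 24.2 mean [ 553.3 -105.3  121.4]
round top 88 zmed 119.7 rect [559.3 -91.5] [46.4 35.3] 43.1 circ [562.  -94.3] 23.5 mean [556.  -88.2 120.6]
hex side 195 zmed 81.4 rect [ 551.6 -102. ] [40.9 62.5] 46.7 circ [557.6 -96.2] 31.6 mean [ 549.2 -107.2   81.9]
hex top 107 zmed 80.8 rect [555.1 -91.6] [58.7 49. ] 61.9 circ [562.5 -94.8] 32.5 mean [550.5 -89.2  80.7]
large side 183 zmed 42.8 rect [559.7 -94.3] [66.9 66. ] 68.9 circ [559.6 -93.3] 45.0 mean [ 547.2 -110.5   43.1]
large top 105 zmed 41.9 rect [561.7 -94.1] [66.6 66.9] 67.9 circ [563. -95.] 44.7 mean [551.7 -83.8  42.5]
```

The crops confirm it: the white square block with the wooden lid on top of the tower is the small caddy, and the four similar cubes are green. Next I need the hexagon yaw, the tool axes and the obstacles near the small mat.

```bash
cat > x.py <<'E'
from h import *
from scipy.spatial.transform import Rotation as Ro
o=ctrl.get_obs(); R=Ro.from_rotvec(o["orientation"]).as_matrix(); print(np.round(R,3)); 
print("jaw az",np.degrees(np.arctan2(R[1,0],R[0,0])))
D={n:pickle.load(open(f"a_{n}.pkl","rb")) for n in("side","top")}
# hex yaw: fit
def hexfit(P):
    best=None
    for a in np.arange(0,60,1):
        n=np.radians(a+60*np.arange(6)); N=np.c_[np.cos(n),np.sin(n)]
        s=(P@N.T)
        for cx in np.arange(-4,4.1,1):
            for cy in np.arange(-4,4.1,1):
                m=(s-N@np.array([cx,cy])).max(1)
                # outside penalties
                v=np.sum(np.clip(m-29,0,None)**2)
                if best is None or v<best[0]-1e-9: best=(v,a,cx,cy)
    return best
for n in D:
    W=cloud(D[n]); m=(abs(W[...,0]-560)<55)&(abs(W[...,1]+95)<55)&(W[...,2]>48)&(W[...,2]<83)
    P=W[m][:,:2]; 
    h=cv2.convexHull(P.astype(np.float32))[:,0]; print(n,"hexhull",np.round(h-[561,-95],0).astype(int).tolist())
    # support extents per angle
    c=np.array([561,-95]); print(n,[(a,round(float(((P-c)@[np.cos(np.radians(a)),np.sin(np.radians(a))]).max()),1)) for a in range(0,360,10)])
    print(hexfit(P-c))
    m=(W[...,2]>4)&(W[...,2]<13)&(np.hypot(W[...,0]-427,W[...,1]+204)<52); P=W[m][:,:2]; print("mat rect",cv2.minEnclosingCircle(P.astype(np.float32)))
    # obstacles around small mat & tower & others, z>90
    for nm,c in(("small",(630,305)),("tower",(561,-95)),("round",(655,97)),("hex",(427,-204)),("large",(464,51))):
        dx=W[...,:2]-np.array(c); r=np.hypot(dx[...,0],dx[...,1]); az=np.degrees(np.arctan2(dx[...,1],dx[...,0]))
        for zl,zh in((12,60),(60,85),(85,400)):
            s=[]
            for a in range(-180,180,30):
                q=(W[...,2]>zl)&(W[...,2]<zh)&(az>=a)&(az<a+30)&(r>60)
                s.append((a,int(np.nanmin(r[q])) if q.any() else None))
            print(n,nm,zl,s)
E
python3 x.py
```

```text
[[ 0.3   -0.    -0.954]
 [ 0.954 -0.001  0.3  ]
 [-0.001 -1.    -0.   ]]
jaw az 72.53696614517966
side hexhull [[27, -17], [23, -9], [-14, 26], [-18, 25], [-27, 20], [-31, 14], [-31, -1], [-31, -9], [-31, -15], [-31, -16], [-28, -20], [-12, -30], [-4, -34], [14, -25], [25, -19]]
side [(0, 27.0), (10, 23.8), (20, 19.8), (30, 15.2), (40, 11.6), (50, 10.6), (60, 15.2), (70, 19.4), (80, 23.0), (90, 25.8), (100, 27.9), (110, 29.7), (120, 30.6), (130, 32.6), (140, 33.5), (150, 33.6), (160, 33.6), (170, 32.7), (180, 31.3), (190, 33.4), (200, 34.4), (210, 34.6), (220, 34.2), (230, 33.2), (240, 32.2), (250, 33.8), (260, 34.7), (270, 34.5), (280, 33.2), (290, 31.0), (300, 28.8), (310, 30.3), (320, 31.3), (330, 31.7), (340, 31.1), (350, 29.5)]
(np.float64(4.064298793918418), np.int64(59), np.float64(-3.0), np.float64(-1.0))
mat rect ((427.9583740234375, -205.20603942871094), 48.727272033691406)
side small 12 [(-180, 121), (-150, 137), (-120, 107), (-90, 87), (-60, 126), (-30, 97), (0, 60), (30, 119), (60, 69), (90, 121), (120, 107), (150, 107)]
side small 60 [(-180, 637), (-150, 140), (-120, 38
[... 4601 characters left out ...]
117), (0, 155), (30, 140), (60, 392), (90, 525), (120, 411), (150, 402)]
top hex 85 [(-180, None), (-150, None), (-120, None), (-90, None), (-60, None), (-30, 411), (0, 297), (30, 146), (60, 396), (90, 587), (120, 382), (150, 374)]
top large 12 [(-180, 103), (-150, 183), (-120, 115), (-90, 142), (-60, 117), (-30, 108), (0, 168), (30, 137), (60, 136), (90, 97), (120, 83), (150, 90)]
top large 60 [(-180, 396), (-150, None), (-120, None), (-90, 146), (-60, 146), (-30, 291), (0, 279), (30, 142), (60, 141), (90, 276), (120, 358), (150, 417)]
top large 85 [(-180, 356), (-150, None), (-120, None), (-90, 154), (-60, 152), (-30, 292), (0, 307), (30, 146), (60, 145), (90, 362), (120, 364), (150, 411)]
```

Run:
```python
from h import *
D={n:pickle.load(open(f"a_{n}.pkl","rb")) for n in("side","top")}
for n in D:
    W=cloud(D[n]); dx=W-np.array([630,305,0]); r=np.hypot(dx[...,0],dx[...,1]);az=np.degrees(np.arctan2(dx[...,1],dx[...,0]))
    for a in range(-180,180,30):
        row=[]
        for r0 in (0,40,60,80,100,120,150):
            q=(r>=r0)&(r<r0+20)&(az>=a)&(az<a+30)&(W[...,2]>12)
            h=np.histogram(W[...,2][q],[12,60,100,150,200,250,300,400,800])[0]
            row.append(h.tolist())
        print(n,a,row)
d=D["side"];cv2.imwrite("pics/c3.png",cv2.resize(d["img"][60:220,240:440,::-1],None,fx=3.5,fy=3.5,interpolation=cv2.INTER_CUBIC))
```

```text
side -180 [[0, 0, 0, 0, 0, 0, 0, 0], [0, 0, 0, 0, 0, 0, 0, 0], [0, 0, 0, 0, 0, 0, 0, 0], [0, 0, 0, 0, 0, 0, 0, 0], [0, 0, 0, 0, 0, 0, 0, 0], [4, 0, 0, 0, 0, 0, 0, 0], [3, 0, 0, 0, 0, 0, 0, 0]]
side -150 [[0, 0, 0, 0, 0, 0, 0, 0], [0, 0, 0, 0, 0, 0, 0, 0], [0, 0, 0, 0, 0, 0, 0, 0], [0, 0, 0, 0, 0, 0, 0, 0], [0, 0, 0, 0, 0, 0, 0, 0], [1, 3, 0, 0, 0, 0, 0, 0], [190, 104, 0, 0, 0, 0, 0, 0]]
side -120 [[0, 0, 0, 0, 0, 0, 0, 0], [0, 0, 0, 0, 0, 0, 0, 0], [0, 0, 0, 0, 0, 0, 0, 0], [0, 0, 0, 0, 0, 0, 0, 0], [16, 0, 0, 0, 0, 0, 0, 0], [0, 0, 0, 0, 0, 0, 0, 0], [0, 0, 0, 0, 0, 0, 0, 0]]
side -90 [[0, 0, 0, 0, 0, 0, 0, 0], [0, 0, 0, 0, 0, 0, 0, 0], [0, 0, 0, 0, 0, 0, 0, 0], [7, 0, 0, 0, 0, 0, 0, 0], [68, 0, 0, 0, 0, 0, 0, 0], [43, 0, 0, 0, 0, 0, 0, 0], [0, 0, 0, 0, 0, 0, 0, 0]]
side -60 [[0, 0, 0, 0, 0, 0, 0, 0], [0, 0, 0, 11, 1, 0, 0, 0], [0, 0, 0, 66, 73, 1, 0, 0], [0, 0, 0, 79, 115, 28, 0, 0], [0, 0, 0, 22, 103, 46, 0, 0], [48, 44, 58, 17, 73, 48, 0, 0], [81, 71, 96, 83, 110, 50, 0, 0]]
side -30 [[1, 0, 0, 0, 0, 0, 0, 0], [0, 0, 0, 0, 107, 16, 2, 0], [0, 0, 0, 0, 47, 28, 0, 1], [1, 2, 1, 0, 
[... 3206 characters left out ...]
, 44, 110, 106, 280, 876], [0, 1, 7, 15, 47, 55, 80, 1], [70, 18, 0, 0, 0, 0, 0, 0]]
top 90 [[0, 0, 0, 0, 0, 0, 0, 0], [0, 0, 0, 0, 0, 0, 0, 907], [0, 0, 0, 0, 0, 0, 0, 952], [0, 0, 0, 6, 22, 23, 39, 563], [0, 0, 0, 43, 89, 89, 234, 2136], [14, 0, 0, 54, 139, 149, 425, 3101], [14, 0, 0, 34, 135, 155, 358, 2485]]
top 120 [[0, 0, 0, 0, 0, 0, 0, 0], [0, 0, 0, 0, 0, 0, 0, 0], [0, 0, 0, 0, 0, 0, 0, 0], [0, 0, 0, 0, 0, 0, 0, 0], [24, 0, 0, 0, 0, 0, 0, 0], [4, 0, 0, 0, 0, 0, 0, 0], [1, 0, 0, 12, 5, 3, 2, 23]]
top 150 [[1, 0, 0, 0, 0, 0, 0, 0], [0, 0, 0, 0, 0, 0, 0, 0], [0, 0, 0, 0, 0, 0, 0, 0], [0, 0, 0, 0, 0, 0, 0, 0], [30, 0, 0, 0, 0, 0, 0, 0], [9, 0, 0, 0, 0, 0, 0, 0], [5, 12, 0, 0, 0, 0, 0, 0]]
```

View pics/c3.png

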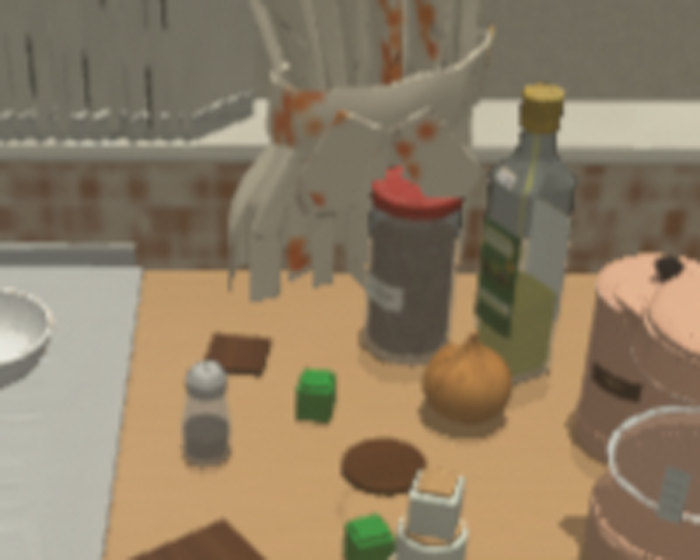

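Run:
```python
from h import *
D={n:pickle.load(open(f"a_{n}.pkl","rb")) for n in("side","top")}
S=1.3
def px(x,y): # x up, y left ; window x 480..880,y 80..480
    return int((480-y)*S*1.0),int((880-x)*S)
im=np.full((530,530,3),255,np.uint8)
sl=[(12,60,(0,180,0)),(60,100,(0,140,255)),(100,150,(0,0,255)),(150,200,(255,0,255)),(200,300,(255,0,0)),(300,400,(200,200,0))]
for lo,hi,c in sl[::-1]:
    for n in D:
        W=cloud(D[n]).reshape(-1,3); q=W[(W[:,2]>lo)&(W[:,2]<hi)&(W[:,0]>480)&(W[:,0]<880)&(W[:,1]>80)&(W[:,1]<480)]
        for p in q: cv2.circle(im,px(p[0],p[1]),1,c,-1)
b=cv2.boxPoints(((630,305),(56,56),51.5)); cv2.polylines(im,[np.array([px(*q) for q in b])],True,(0,0,0),1)
b=cv2.boxPoints(((630,305),(178,75),-38.5)); cv2.polylines(im,[np.array([px(*q) for q in b])],True,(120,120,120),1)
cv2.imwrite("pics/map.png",im)
```

```text
(no output)
```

View pics/map.png

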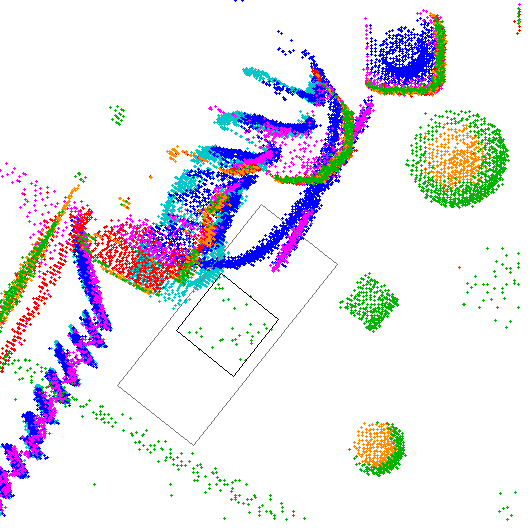

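Sizes and heights agree in both views. Measured centres (mm):

| Item | Centre | Yaw |
|---|---|---|
| Tower | about (561, -96) | small 45°, hexagon flats 0/60/120°, large 68° |
| Small mat | (630, 305) | |
| Round mat | (655, 97) | |
| Hexagon mat | (427, -204) | |
| Large mat | (464, 51) | |

The curtain hangs about 40 mm from the small mat's centre. I'll grip and place the small caddy with the tool leaned 25° about the jaw axis, away from the curtain. First I move towards the tower.

{"method": "jog_arm", "body": {
  "steps": [
    {"dp": [0.5,-0.95,0.1],"turn": [0,0,0],"claw": 1},
    {"dp": [0.5,-0.95,0.1],"turn": [0,0,0],"claw": 1},
    {"dp": [0.5,-0.95,0.1],"turn": [0,0,0],"claw": 1}
  ]
}}

```text
t: 0.35
ee_pos: [228.6, 514.7, 229.4]
orientation: [-1.343, -0.978, 0.985]
ft_force: [0.2, -0.1, 0.0]
width: 87.7
```

{"method": "jog_arm", "body": {
  "steps": [
    {"dp": [0.5,-0.95,0],"turn": [0,0,0],"claw": 1},
    {"dp": [0.5,-0.95,0],"turn": [0,0,0],"claw": 1},
    {"dp": [0.5,-0.95,0],"turn": [0,0,0],"claw": 1}
  ]
}}

```text
t: 0.6
ee_pos: [269.5, 434.2, 228.8]
orientation: [-1.346, -0.975, 0.986]
ft_force: [-0.0, 0.4, -0.5]
width: 87.5
```

{"method": "jog_arm", "body": {
  "steps": [
    {"dp": [0.5,-0.95,0],"turn": [0,0,0],"claw": 1},
    {"dp": [0.5,-0.95,0],"turn": [0,0,0],"claw": 1},
    {"dp": [0.5,-0.95,0],"turn": [0,0,0],"claw": 1}
  ]
}}

```text
t: 0.85
ee_pos: [310.4, 354.3, 228.4]
orientation: [-1.348, -0.972, 0.986]
ft_force: [-0.2, -0.8, -0.2]
width: 88.1
```

{"method": "jog_arm", "body": {
  "steps": [
    {"dp": [0.5,-0.95,0],"turn": [0,0,0],"claw": 1},
    {"dp": [0.5,-0.95,0],"turn": [0,0,0],"claw": 1},
    {"dp": [0.5,-0.95,0],"turn": [0,0,0],"claw": 1}
  ]
}}

```text
t: 1.1
ee_pos: [351.7, 274.8, 228.2]
orientation: [-1.35, -0.969, 0.985]
ft_force: [0.4, 0.7, -0.3]
width: 87.8
```

{"method": "jog_arm", "body": {
  "steps": [
    {"dp": [0.5,-0.95,0],"turn": [0,0,0],"claw": 1},
    {"dp": [0.5,-0.95,0],"turn": [0,0,0],"claw": 1},
    {"dp": [0.5,-0.95,0],"turn": [0,0,0],"claw": 1}
  ]
}}

```text
t: 1.35
ee_pos: [393.6, 195.8, 228.3]
orientation: [-1.352, -0.968, 0.983]
ft_force: [-0.1, 0.2, -1.0]
width: 87.6
```

{"method": "jog_arm", "body": {
  "steps": [
    {"dp": [0.5,-0.95,0],"turn": [0,0,0],"claw": 1},
    {"dp": [0.5,-0.95,0],"turn": [0,0,0],"claw": 1},
    {"dp": [0.5,-0.95,0],"turn": [0,0,0],"claw": 1},
    {"dp": [0.5,-0.95,0],"turn": [0,0,0],"claw": 1}
  ]
}}

```text
t: 1.68
ee_pos: [434.7, 118.8, 228.2]
orientation: [-1.354, -0.965, 0.979]
ft_force: [0.4, 0.9, 0.1]
width: 87.8
```

Batching works. Now I'll compute the rest, with the tilt.

```bash
cat > plan.py <<'E'
from h import *
from scipy.spatial.transform import Rotation as Ro
def Rt(jaw,lean=0):
    j=np.radians(jaw);l=np.radians(lean)
    x=np.array([np.cos(j),np.sin(j),0]); b=np.array([np.cos(j+np.pi/2)*np.sin(l),np.sin(j+np.pi/2)*np.sin(l),np.cos(l)])
    y=-b; z=np.cross(x,y); return np.c_[x,y,z]
def plan(grasp,jaw,lean=0):
    o=ctrl.get_obs(); R=Ro.from_rotvec(o["orientation"]).as_matrix(); T=Rt(jaw,lean)
    tcp=np.array(grasp)+19*T[:,1]
    print("t",o["t"],"ee",np.round(o["ee_pos"],1),"q",np.round(o["qpos"],2),"w",round(float(o["width"]),1),"F",np.round(o["ft_force"],1),"grasp now",np.round(o["ee_pos"]-19*R[:,1],1),"jaw",round(np.degrees(np.arctan2(R[1,0],R[0,0])),1))
    d=tcp-o["ee_pos"]; r=Ro.from_matrix(T@R.T).as_rotvec()
    print("tcp",np.round(tcp,1),"d mm",np.round(d,1),"dp",np.round(d/80,3),"turn",np.round(r/np.pi,4))
E
python3 -c "
from plan import *
plan((561,-96.3,147),45,25)"
```

```text
t 1.6833 ee [434.7 118.8 228.2] q [ 0.25  0.16  1.99 -0.01  1.   -0.99] w 87.8 F [0.4 0.9 0.1] grasp now [434.7 119.  247.2] jaw 71.7
tcp [ 566.7 -102.   129.8] d mm [ 132.  -220.8  -98.5] dp [ 1.65  -2.76  -1.231] turn [-0.0696 -0.1206 -0.1451]
```

{"method": "jog_arm", "body": {
  "steps": [
    {"dp": [0.55,-0.92,0],"turn": [-0.07,-0.1205,-0.145],"claw": 1},
    {"dp": [0.55,-0.92,0],"turn": [-0.07,-0.1205,-0.145],"claw": 1},
    {"dp": [0.55,-0.92,0],"turn": [-0.07,-0.1205,-0.145],"claw": 1},
    {"dp": [0.55,-0.92,0],"turn": [-0.07,-0.1205,-0.145],"claw": 1},
    {"dp": [0.55,-0.92,0],"turn": [-0.07,-0.1205,-0.145],"claw": 1},
    {"dp": [0.55,-0.92,0],"turn": [-0.07,-0.1205,-0.145],"claw": 1},
    {"dp": [0.55,-0.92,0],"turn": [-0.07,-0.1205,-0.145],"claw": 1},
    {"dp": [0.55,-0.92,0],"turn": [-0.07,-0.1205,-0.145],"claw": 1}
  ]
}}

```text
t: 2.35
ee_pos: [478.0, 47.3, 227.9]
orientation: [-1.885, -0.785, 0.505]
ft_force: [-0.2, 0.3, -0.1]
width: 87.5
```

{"method": "jog_arm", "body": {
  "steps": [
    {"dp": [0.55,-0.92,0],"turn": [0,0,0],"claw": 1},
    {"dp": [0.55,-0.92,0],"turn": [0,0,0],"claw": 1},
    {"dp": [0.55,-0.92,0],"turn": [0,0,0],"claw": 1},
    {"dp": [0.55,-0.92,0],"turn": [0,0,0],"claw": 1}
  ]
}}

```text
t: 2.68
ee_pos: [522.9, -27.6, 228.1]
orientation: [-1.884, -0.783, 0.503]
ft_force: [-0.0, 1.4, -0.1]
width: 87.8
```

{"method": "jog_arm", "body": {
  "steps": [
    {"dp": [0.55,-0.92,0],"turn": [0,0,0],"claw": 1},
    {"dp": [0.55,-0.92,0],"turn": [0,0,0],"claw": 1},
    {"dp": [0.55,-0.92,0],"turn": [0,0,0],"claw": 1},
    {"dp": [0.55,-0.92,0],"turn": [0,0,0],"claw": 1}
  ]
}}

```text
t: 3.02
ee_pos: [567.4, -101.9, 228.1]
orientation: [-1.884, -0.782, 0.503]
ft_force: [0.4, -0.6, -0.7]
width: 87.6
```

```bash
python3 -c "
from plan import *
plan((561,-96.3,147),45,25)"
```

```text
t 3.0167 ee [ 567.4 -101.9  228.1] q [-0.05  0.24  1.97 -0.48  0.66 -0.49] w 87.6 F [ 0.4 -0.6 -0.7] grasp now [561.8 -96.3 245.3] jaw 45.2
tcp [ 566.7 -102.   129.8] d mm [ -0.7  -0.1 -98.3] dp [-9.000e-03 -1.000e-03 -1.229e+00] turn [-0.0004 -0.0012 -0.0009]
```

{"method": "jog_arm", "body": {
  "steps": [
    {"dp": [-0.01,0,-0.4],"turn": [0,0,0],"claw": 1},
    {"dp": [-0.01,0,-0.8],"turn": [0,0,0],"claw": 1},
    {"dp": [-0.01,0,-0.8],"turn": [0,0,0],"claw": 1}
  ]
}}

```text
t: 3.27
ee_pos: [562.2, -100.1, 158.8]
orientation: [-1.878, -0.777, 0.512]
ft_force: [-1.2, -0.5, -0.2]
width: 87.5
```

{"method": "jog_arm", "body": {
  "steps": [
    {"dp": [0,0,-0.2],"turn": [0,0,0],"claw": 1},
    {"dp": [0,0,-0.42],"turn": [0,0,0],"claw": 1},
    {"dp": [0,0,-0.42],"turn": [0,0,0],"claw": 1},
    {"dp": [0,0,-0.42],"turn": [0,0,0],"claw": 0.6}
  ]
}}

```text
t: 3.6
ee_pos: [561.8, -99.1, 125.7]
orientation: [-1.878, -0.778, 0.515]
ft_force: [1.0, 0.3, 0.3]
width: 84.4
```

```bash
python3 -c "
from plan import *
plan((561,-96.3,147),45,25); d=grab(tag='b')
i=[cv2.resize(d['side']['img'][160:270,300:440],None,fx=4,fy=4),cv2.resize(d['top']['img'][130:240,300:440],None,fx=4,fy=4)]
cv2.imwrite('pics/b.png',cv2.resize(np.hstack(i)[:,:,::-1],(800,315)))"
```

```text
t 3.6 ee [561.8 -99.1 125.7] q [-0.04  0.41  2.04 -0.67  0.47 -0.26] w 84.4 F [1.  0.3 0.3] grasp now [556.3 -93.5 143. ] jaw 45.3
tcp [ 566.7 -102.   129.8] d mm [ 4.9 -2.9  4.1] dp [ 0.061 -0.036  0.051] turn [-0.0007 -0.0049 -0.0019]
```

View pics/b.png

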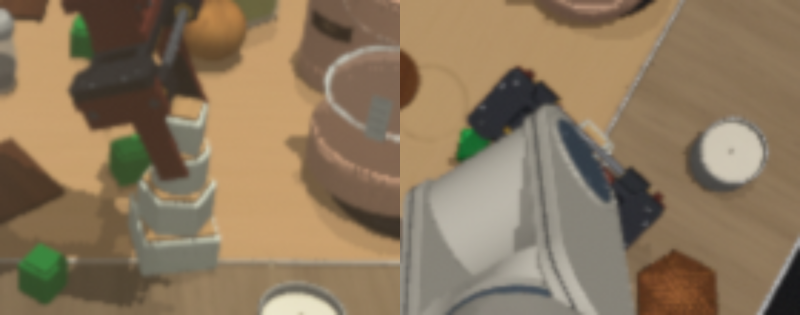

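{"method": "jog_arm", "body": {
  "steps": [
    {"dp": [0.06,-0.036,0.05],"turn": [0,-0.004,-0.002],"claw": 0.7},
    {"dp": [0.06,-0.036,0.05],"turn": [0,-0.004,-0.002],"claw": 0.7},
    {"dp": [0.06,-0.036,0.05],"turn": [0,-0.004,-0.002],"claw": 0.6},
    {"dp": [0.06,-0.036,0.05],"turn": [0,-0.004,-0.002],"claw": 0.6}
  ]
}}

```text
t: 4.03
ee_pos: [568.1, -102.6, 131.6]
orientation: [-1.886, -0.782, 0.495]
ft_force: [0.3, -0.4, 0.6]
width: 53.6
```

```bash
python3 -c "
from plan import *
plan((561,-96.3,147),45,25)"
```

```text
t 4.0333 ee [ 568.1 -102.6  131.6] q [-0.05  0.4   2.03 -0.68  0.47 -0.26] w 53.6 F [ 0.3 -0.4  0.6] grasp now [562.4 -96.9 148.9] jaw 44.9
tcp [ 566.7 -102.   129.8] d mm [-1.4  0.6 -1.9] dp [-0.018  0.007 -0.023] turn [-0.0007  0.0005  0.0004]
```

Good. Close, settle, lift.

{"method": "jog_arm", "body": {
  "steps": [
    {"dp": [-0.017,0.007,-0.02],"turn": [0,0,0],"claw": 0.5},
    {"dp": [-0.017,0.007,-0.02],"turn": [0,0,0],"claw": 0.42},
    {"dp": [-0.017,0.007,-0.02],"turn": [0,0,0],"claw": 0.38},
    {"dp": [-0.017,0.007,-0.02],"turn": [0,0,0],"claw": 0},
    {"dp": [-0.017,0.007,-0.02],"turn": [0,0,0],"claw": 0},
    {"dp": [-0.017,0.007,-0.02],"turn": [0,0,0],"claw": 0},
    {"dp": [-0.017,0.007,-0.02],"turn": [0,0,0],"claw": 0},
    {"dp": [-0.017,0.007,-0.02],"turn": [0,0,0],"claw": 0}
  ]
}}

```text
t: 4.7
ee_pos: [566.7, -102.0, 129.9]
orientation: [-1.886, -0.782, 0.495]
ft_force: [-0.1, -0.2, -1.8]
width: 31.6
```

{"method": "jog_arm", "body": {
  "steps": [
    {"dp": [0,0,0.05],"turn": [0,0,0],"claw": 0},
    {"dp": [0,0,0.1],"turn": [0,0,0],"claw": 0},
    {"dp": [0,0,0.3],"turn": [0,0,0],"claw": 0},
    {"dp": [0,0,0.6],"turn": [0,0,0],"claw": 0},
    {"dp": [0,0,0.9],"turn": [0,0,0],"claw": 0},
    {"dp": [0,0,1],"turn": [0,0,0],"claw": 0},
    {"dp": [0,0,1],"turn": [0,0,0],"claw": 0}
  ]
}}

```text
t: 5.28
ee_pos: [568.2, -102.0, 212.7]
orientation: [-1.888, -0.785, 0.49]
ft_force: [0.2, -0.3, -0.2]
width: 31.4
```

```bash
python3 -c "
from plan import *
plan((561,-96.3,147),45,25); d=grab(tag='c')
i=[cv2.resize(d['side']['img'][130:270,300:440],None,fx=3,fy=3),cv2.resize(d['top']['img'][110:250,300:440],None,fx=3,fy=3)]
cv2.imwrite('pics/c.png',cv2.resize(np.hstack(i)[:,:,::-1],(800,400)))"; python3 tower.py c
```

```text
t 5.2833 ee [ 568.2 -102.   212.7] q [-0.05  0.26  1.99 -0.51  0.62 -0.45] w 31.4 F [ 0.2 -0.3 -0.2] grasp now [562.4 -96.4 229.9] jaw 44.9
tcp [ 566.7 -102.   129.8] d mm [ -1.5   0.  -82.9] dp [-1.900e-02  1.000e-03 -1.036e+00] turn [-0.0006  0.0021  0.0004]
small side 0
small top 0
round side 230 zmed 122.3 rect [560.  -96.3] [44.4 43.3] 8.7 circ [560.  -94.9] 23.7 mean [557.8 -98.4 121.3]
round top 0
hex side 201 zmed 81.5 rect [ 551.6 -102.1] [41.4 63. ] 46.7 circ [557.9 -96.1] 31.9 mean [ 548.8 -106.8   82. ]
hex top 0
large side 172 zmed 42.5 rect [560.2 -94.5] [66.6 66. ] 66.9 circ [558.5 -94. ] 45.6 mean [ 548.1 -112.1   42.9]
large top 0
```

View pics/c.png

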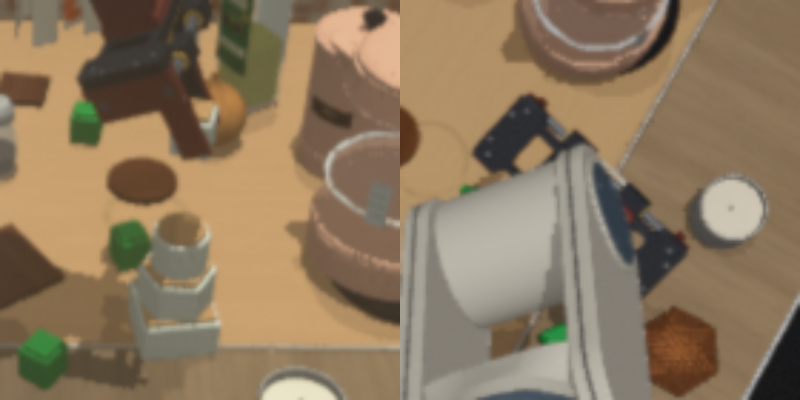

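Held at 31.4 mm; the rest of the tower is undisturbed. Carrying it to the small mat.

{"method": "jog_arm", "body": {
  "steps": [
    {"dp": [0,0.5,0],"turn": [0,0,0.16],"claw": 0},
    {"dp": [0,0.98,0],"turn": [0,0,0.16],"claw": 0},
    {"dp": [0,0.98,0],"turn": [0,0,0.16],"claw": 0},
    {"dp": [0,0.98,0],"turn": [0,0,0.16],"claw": 0},
    {"dp": [0,0.98,0],"turn": [0,0,0.16],"claw": 0},
    {"dp": [0,0.98,0],"turn": [0,0,0.16],"claw": 0}
  ]
}}

```text
t: 5.88
ee_pos: [564.8, -23.9, 207.6]
orientation: [-1.679, -1.262, 0.805]
ft_force: [-0.1, -0.6, -0.6]
width: 31.6
```

{"method": "jog_arm", "body": {
  "steps": [
    {"dp": [0,0.5,0],"turn": [0,0,0.16],"claw": 0},
    {"dp": [0,0.98,0],"turn": [0,0,0.16],"claw": 0},
    {"dp": [0,0.98,0],"turn": [0,0,0.16],"claw": 0},
    {"dp": [0,0.98,0],"turn": [0,0,0.16],"claw": 0},
    {"dp": [0,0.98,0],"turn": [0,0,0.16],"claw": 0},
    {"dp": [0,0.98,0],"turn": [0,0,0.16],"claw": 0}
  ]
}}

```text
t: 6.38
ee_pos: [564.2, 54.4, 206.2]
orientation: [-1.368, -1.714, 1.097]
ft_force: [-0.4, 0.6, -1.5]
width: 31.9
```

{"method": "jog_arm", "body": {
  "steps": [
    {"dp": [0,0.5,0],"turn": [0,0,0],"claw": 0},
    {"dp": [0,0.98,0],"turn": [0,0,0],"claw": 0},
    {"dp": [0,0.98,0],"turn": [0,0,0],"claw": 0},
    {"dp": [0,0.98,0],"turn": [0,0,0],"claw": 0}
  ]
}}

```text
t: 6.72
ee_pos: [563.4, 134.4, 204.8]
orientation: [-1.366, -1.713, 1.1]
ft_force: [-0.5, -0.6, 0.5]
width: 31.9
```

{"method": "jog_arm", "body": {
  "steps": [
    {"dp": [0,0.5,0],"turn": [0,0,0],"claw": 0},
    {"dp": [0,0.98,0],"turn": [0,0,0],"claw": 0},
    {"dp": [0,0.98,0],"turn": [0,0,0],"claw": 0},
    {"dp": [0,0.98,0],"turn": [0,0,0],"claw": 0}
  ]
}}

```text
t: 7.05
ee_pos: [562.9, 213.3, 203.8]
orientation: [-1.364, -1.713, 1.103]
ft_force: [0.0, -0.8, -1.0]
width: 31.7
```

```bash
python3 -c "
from plan import *
plan((630,305,34),103,25); d=grab(tag='d')
i=[cv2.resize(d['side']['img'][60:230,240:410],None,fx=3,fy=3),cv2.resize(d['top']['img'][80:250,150:320],None,fx=3,fy=3)]
cv2.imwrite('pics/d.png',cv2.resize(np.hstack(i)[:,:,::-1],(800,400)))"
```

```text
t 7.05 ee [562.9 213.3 203.8] q [ 0.37  0.27  1.99 -0.13  0.46 -1.31] w 31.7 F [ 0.  -0.8 -1. ] grasp now [555.3 211.5 221.1] jaw 102.9
tcp [637.8 306.8  16.8] d mm [  74.9   93.5 -187.1] dp [ 0.936  1.169 -2.338] turn [ 0.0004 -0.0034  0.0005]
```

View pics/d.png

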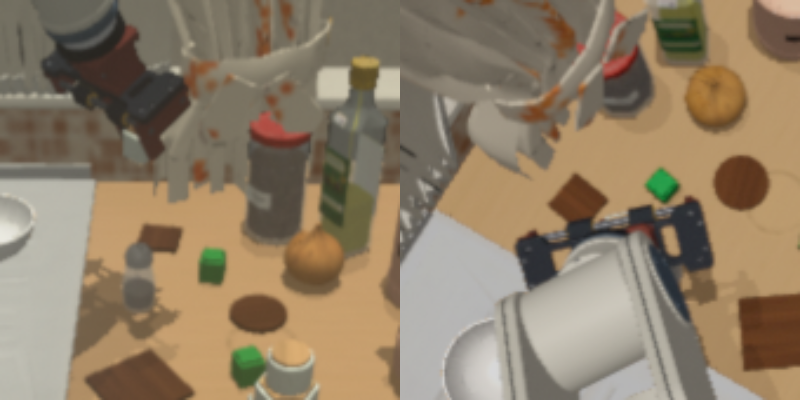

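{"method": "jog_arm", "body": {
  "steps": [
    {"dp": [0,0.5,0],"turn": [0,0,0],"claw": 0},
    {"dp": [0.1,0.95,-0.2],"turn": [0,0,0],"claw": 0},
    {"dp": [0.1,1,-0.6],"turn": [0,0,0],"claw": 0},
    {"dp": [0.1,1,-0.9],"turn": [0,0,0],"claw": 0},
    {"dp": [0.1,1,-0.9],"turn": [0,0,0],"claw": 0}
  ]
}}

```text
t: 7.57
ee_pos: [568.0, 288.4, 126.5]
orientation: [-1.363, -1.702, 1.11]
ft_force: [-0.9, -1.3, -1.7]
width: 32.0
```

{"method": "jog_arm", "body": {
  "steps": [
    {"dp": [0.3,0.1,-0.2],"turn": [0,0,0],"claw": 0},
    {"dp": [0.6,0.16,-0.5],"turn": [0,0,0],"claw": 0},
    {"dp": [0.8,0.16,-0.8],"turn": [0,0,0],"claw": 0},
    {"dp": [0.8,0.16,-0.9],"turn": [0,0,0],"claw": 0},
    {"dp": [0.8,0.16,-0.9],"turn": [0,0,0],"claw": 0},
    {"dp": [0.8,0.16,-0.9],"turn": [0,0,0],"claw": 0}
  ]
}}

```text
t: 8.07
ee_pos: [631.6, 299.7, 54.9]
orientation: [-1.364, -1.699, 1.11]
ft_force: [-1.0, 0.3, 0.9]
width: 31.9
```

```bash
python3 -c "
from plan import *
plan((630,305,34),103,25); d=grab(tag='e')
i=[cv2.resize(d['side']['img'][90:210,250:370],None,fx=3,fy=3),cv2.resize(d['top']['img'][110:230,170:290],None,fx=3,fy=3)]
cv2.imwrite('pics/e.png',cv2.resize(np.hstack(i)[:,:,::-1],(800,400)))"
```

```text
t 8.0667 ee [631.6 299.7  54.9] q [ 0.47  0.64  1.83 -0.36  0.29 -0.99] w 31.9 F [-1.   0.3  0.9] grasp now [624.1 298.1  72.3] jaw 102.6
tcp [637.8 306.8  16.8] d mm [  6.3   7.1 -38.1] dp [ 0.078  0.089 -0.476] turn [ 0.0021 -0.0065  0.0024]
```

View pics/e.png

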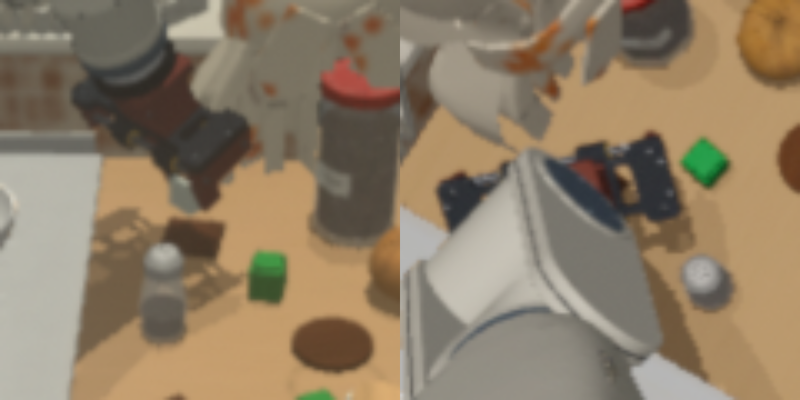

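{"method": "jog_arm", "body": {
  "steps": [
    {"dp": [0.078,0.089,-0.1],"turn": [0.002,-0.006,0.002],"claw": 0},
    {"dp": [0.078,0.089,-0.25],"turn": [0.002,-0.006,0.002],"claw": 0},
    {"dp": [0.078,0.089,-0.3],"turn": [0.002,-0.006,0.002],"claw": 0},
    {"dp": [0.078,0.089,-0.3],"turn": [0.002,-0.006,0.002],"claw": 0},
    {"dp": [0.078,0.089,-0.3],"turn": [0.002,-0.006,0.002],"claw": 0}
  ]
}}

```text
t: 8.58
ee_pos: [638.2, 308.0, 33.1]
orientation: [-1.371, -1.724, 1.096]
ft_force: [0.6, 1.2, -1.2]
width: 31.8
```

```bash
python3 -c "
from plan import *
plan((630,305,34),103,25); d=grab(tag='f'); W=cloud(d['side'])
m=(abs(W[...,0]-625)<40)&(abs(W[...,1]-300)<40)&(W[...,2]>2)&(W[...,2]<75)
hsv=cv2.cvtColor(d['side']['img'],cv2.COLOR_RGB2HSV); m&=(hsv[...,1]<60)&(hsv[...,2]>110); v,u=np.nonzero(m); print(len(u)); P=W[m]; print(np.round(P.min(0)),np.round(P.max(0)),np.round(P.mean(0)))
cv2.imwrite('pics/f.png',cv2.resize(d['side']['img'][120:200,270:350,::-1],None,fx=6,fy=6))"
```

```text
t 8.5833 ee [638.2 308.   33.1] q [ 0.48  0.68  1.82 -0.47  0.24 -0.89] w 31.8 F [ 0.6  1.2 -1.2] grasp now [630.3 306.2  50.3] jaw 103.0
tcp [637.8 306.8  16.8] d mm [ -0.3  -1.2 -16.4] dp [-0.004 -0.015 -0.204] turn [-0.0003  0.0004 -0.    ]
43
[612. 284.  31.] [625. 315.  65.] [617. 300.  47.]
```

View pics/f.png

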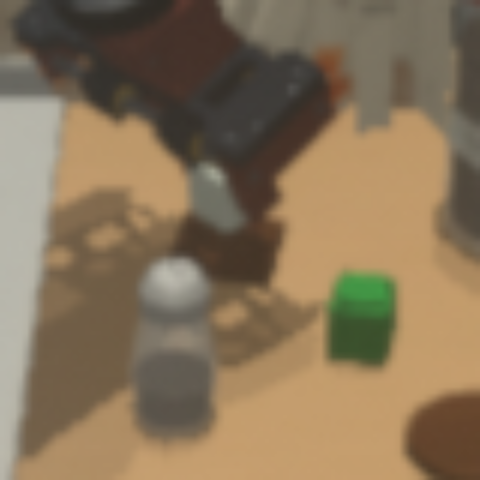

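{"method": "jog_arm", "body": {
  "steps": [
    {"dp": [-0.004,-0.015,-0.05],"turn": [0,0,0],"claw": 0},
    {"dp": [-0.004,-0.015,-0.1],"turn": [0,0,0],"claw": 0},
    {"dp": [-0.004,-0.015,-0.15],"turn": [0,0,0],"claw": 0},
    {"dp": [-0.004,-0.015,-0.2],"turn": [0,0,0],"claw": 0},
    {"dp": [-0.004,-0.015,-0.2],"turn": [0,0,0],"claw": 0},
    {"dp": [-0.004,-0.015,-0.2],"turn": [0,0,0],"claw": 0}
  ]
}}

```text
t: 9.18
ee_pos: [637.9, 306.8, 16.6]
orientation: [-1.37, -1.724, 1.096]
ft_force: [-0.8, -0.1, 0.0]
width: 31.8
```

```bash
python3 -c "
from plan import *
plan((630,305,33),103,25)"
```

```text
t 9.1833 ee [637.9 306.8  16.6] q [ 0.48  0.71  1.82 -0.52  0.21 -0.83] w 31.8 F [-0.8 -0.1  0. ] grasp now [630.1 305.   33.8] jaw 103.0
tcp [637.8 306.8  15.8] d mm [-0.1  0.  -0.9] dp [-0.001  0.    -0.011] turn [-0.0003  0.0003  0.    ]
```

{"method": "jog_arm", "body": {
  "steps": [
    {"dp": [0,0,-0.008],"turn": [0,0,0],"claw": 0},
    {"dp": [0,0,-0.015],"turn": [0,0,0],"claw": 0},
    {"dp": [0,0,-0.015],"turn": [0,0,0],"claw": 0}
  ]
}}

```text
t: 9.43
ee_pos: [638.1, 306.9, 15.9]
orientation: [-1.371, -1.724, 1.096]
ft_force: [-1.1, -0.6, 2.0]
width: 31.9
```

{"method": "jog_arm", "body": {
  "steps": [
    {"dp": [0,0,-0.008],"turn": [0,0,0],"claw": 0},
    {"dp": [0,0,-0.012],"turn": [0,0,0],"claw": 0},
    {"dp": [0,0,-0.012],"turn": [0,0,0],"claw": 0}
  ]
}}

```text
t: 9.68
ee_pos: [638.2, 306.9, 15.9]
orientation: [-1.371, -1.724, 1.095]
ft_force: [-4.8, -2.4, 10.1]
width: 31.7
```

Contact with the mat at 10 N. Releasing, then backing out along the lean direction.

{"method": "jog_arm", "body": {
  "steps": [
    {"dp": [0,0,0.005],"turn": [0,0,0],"claw": 0.37},
    {"dp": [0,0,0.005],"turn": [0,0,0],"claw": 0.45},
    {"dp": [0,0,0.01],"turn": [0,0,0],"claw": 0.6},
    {"dp": [0,0,0.01],"turn": [0,0,0],"claw": 0.65},
    {"dp": [0,0,0.01],"turn": [0,0,0],"claw": 0.65}
  ]
}}

```text
t: 10.1
ee_pos: [638.2, 306.9, 16.6]
orientation: [-1.371, -1.724, 1.095]
ft_force: [0.0, -0.4, 0.3]
width: 55.1
```

```bash
python3 -c "
from plan import *
plan((630,305,33),103,25)"
```

```text
t 10.1 ee [638.2 306.9  16.6] q [ 0.48  0.71  1.82 -0.53  0.21 -0.82] w 55.1 F [ 0.  -0.4  0.3] grasp now [630.3 305.1  33.8] jaw 103.0
tcp [637.8 306.8  15.8] d mm [-0.4 -0.1 -0.8] dp [-0.005 -0.001 -0.01 ] turn [-0.0004  0.0007  0.    ]
```

{"method": "jog_arm", "body": {
  "steps": [
    {"dp": [-0.06,-0.014,0.13],"turn": [0,0,0],"claw": 0.65},
    {"dp": [-0.12,-0.028,0.26],"turn": [0,0,0],"claw": 0.65},
    {"dp": [-0.18,-0.04,0.4],"turn": [0,0,0],"claw": 0.65},
    {"dp": [-0.24,-0.056,0.55],"turn": [0,0,0],"claw": 0.65},
    {"dp": [-0.35,-0.08,0.75],"turn": [0,0,0],"claw": 0.65},
    {"dp": [-0.45,-0.1,0.95],"turn": [0,0,0],"claw": 0.65},
    {"dp": [-0.45,-0.1,0.95],"turn": [0,0,0],"claw": 0.65}
  ]
}}

```text
t: 10.68
ee_pos: [602.2, 299.5, 96.6]
orientation: [-1.372, -1.728, 1.091]
ft_force: [0.3, 0.8, 1.7]
width: 56.4
```

{"method": "jog_arm", "body": {
  "steps": [
    {"dp": [-0.3,-0.2,0.5],"turn": [0,0,0],"claw": 1},
    {"dp": [-0.3,-0.3,1],"turn": [0,0,0],"claw": 1},
    {"dp": [-0.3,-0.3,1],"turn": [0,0,0],"claw": 1},
    {"dp": [-0.3,-0.3,1],"turn": [0,0,0],"claw": 1}
  ]
}}

```text
t: 11.02
ee_pos: [579.8, 276.1, 180.6]
orientation: [-1.375, -1.733, 1.085]
ft_force: [0.8, -0.0, 0.0]
width: 80.1
```

```bash
cat > chk.py <<'E'
from plan import *
import sys
def chk(tag,c,ztop,r=45):
    d=grab(tag=tag); D={}
    for n in d:
        W=cloud(d[n]); m=(np.hypot(W[...,0]-c[0],W[...,1]-c[1])<r)&(abs(W[...,2]-ztop)<7)
        P=W[m]
        if len(P)<10: print(n,len(P)); continue
        q=cv2.minAreaRect(P[:,:2].astype(np.float32)); e,rd=cv2.minEnclosingCircle(P[:,:2].astype(np.float32))
        print(n,len(P),"z",np.round(np.median(P[:,2]),1),"rect",np.round(q[0],1),np.round(q[1],1),round(q[2],1),"circ",np.round(e,1),round(rd,1))
    return d
E
python3 -c "
from chk import *
plan((561,-95.5,104),107,0); d=chk('g',(630,305),46)
i=[cv2.resize(d['side']['img'][110:210,270:370],None,fx=4,fy=4),cv2.resize(d['top']['img'][110:210,180:280],None,fx=4,fy=4)]
cv2.imwrite('pics/g.png',np.hstack(i)[:,:,::-1])"
```

```text
t 11.0167 ee [579.8 276.1 180.6] q [ 0.48  0.36  1.93 -0.26  0.42 -1.11] w 80.1 F [ 0.8 -0.   0. ] grasp now [571.8 274.1 197.7] jaw 103.0
tcp [561.  -95.5  85. ] d mm [ -18.8 -371.6  -95.6] dp [-0.235 -4.645 -1.195] turn [-0.0381  0.1379  0.0221]
side 66 z 45.0 rect [640.6 309.4] [59.4 35.6] 23.2 circ [638.2 315.4] 31.7
top 108 z 45.6 rect [633.4 304.7] [29.3 33.6] 9.7 circ [632.5 304.8] 19.7
```

View pics/g.png

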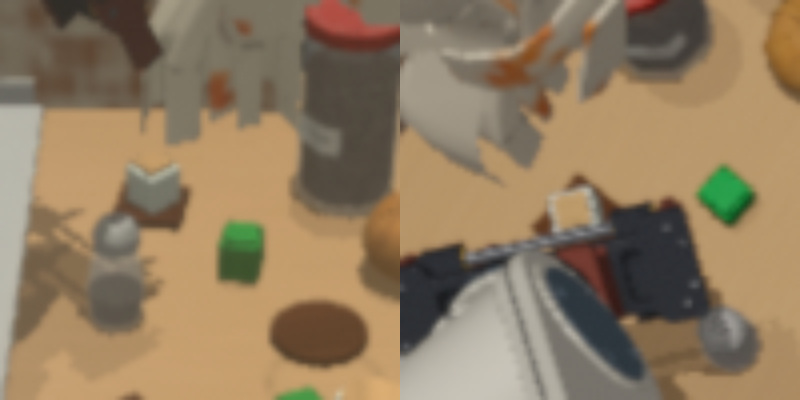

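Step 1 looks right: the small caddy is upright, its top at z 45.6 mm, its centre (633,305) against the mat's (630,305). Next, the round caddy.

{"method": "jog_arm", "body": {
  "steps": [
    {"dp": [-0.05,-0.5,0],"turn": [0,0,0],"claw": 1},
    {"dp": [-0.05,-0.98,0.05],"turn": [-0.038,0.138,0.022],"claw": 1},
    {"dp": [-0.05,-0.98,0.05],"turn": [-0.038,0.138,0.022],"claw": 1},
    {"dp": [-0.05,-0.98,0.05],"turn": [-0.038,0.138,0.022],"claw": 1},
    {"dp": [-0.05,-0.98,0.05],"turn": [-0.038,0.138,0.022],"claw": 1},
    {"dp": [-0.05,-0.98,0.05],"turn": [-0.038,0.138,0.022],"claw": 1}
  ]
}}

```text
t: 11.62
ee_pos: [577.2, 197.2, 179.4]
orientation: [-1.05, -1.416, 1.43]
ft_force: [0.3, -0.0, -0.6]
width: 87.8
```

{"method": "jog_arm", "body": {
  "steps": [
    {"dp": [-0.05,-0.98,0],"turn": [0,0,0],"claw": 1},
    {"dp": [-0.05,-0.98,0],"turn": [0,0,0],"claw": 1},
    {"dp": [-0.05,-0.98,0],"turn": [0,0,0],"claw": 1}
  ]
}}

```text
t: 11.87
ee_pos: [571.5, 114.3, 176.7]
orientation: [-1.051, -1.411, 1.431]
ft_force: [0.4, 0.4, 0.2]
width: 87.4
```

{"method": "jog_arm", "body": {
  "steps": [
    {"dp": [-0.05,-0.98,0],"turn": [0,0,0],"claw": 1},
    {"dp": [-0.05,-0.98,0],"turn": [0,0,0],"claw": 1},
    {"dp": [-0.05,-0.98,0],"turn": [0,0,0],"claw": 1}
  ]
}}

```text
t: 12.12
ee_pos: [565.5, 31.1, 174.5]
orientation: [-1.054, -1.406, 1.431]
ft_force: [0.3, -0.5, -0.1]
width: 87.5
```

{"method": "jog_arm", "body": {
  "steps": [
    {"dp": [-0.05,-0.98,0],"turn": [0,0,0],"claw": 1},
    {"dp": [-0.05,-0.98,0],"turn": [0,0,0],"claw": 1},
    {"dp": [-0.05,-0.98,0],"turn": [0,0,0],"claw": 1}
  ]
}}

```text
t: 12.37
ee_pos: [560.1, -51.8, 172.9]
orientation: [-1.057, -1.401, 1.43]
ft_force: [-0.5, -0.1, -0.1]
width: 88.0
```

```bash
python3 -c "
from chk import *
plan((561,-95.5,106),107,0)
d=chk('h',(561,-95),122)
d=chk('h1',(630,305),46,38)"; python3 tower.py h
```

```text
t 12.3667 ee [560.1 -51.8 172.9] q [-0.11  0.4   1.8  -0.02  0.95 -1.95] w 88.0 F [-0.5 -0.1 -0.1] grasp now [560.3 -51.6 191.8] jaw 106.4
tcp [561.  -95.5  87. ] d mm [  0.9 -43.7 -85.9] dp [ 0.012 -0.546 -1.073] turn [ 0.0035 -0.0039  0.0035]
side 221 z 122.0 rect [560.  -94.6] [43.9 45.1] 55.8 circ [560.2 -94.9] 24.1
top 4
side 68 z 45.4 rect [628.1 304. ] [30.4 32.4] 16.8 circ [629.  303.1] 20.7
top 124 z 44.8 rect [631.3 304.2] [32.3 33.5] 9.5 circ [630.6 304.7] 21.1
small side 0
small top 0
round side 231 zmed 121.9 rect [559.9 -94.8] [44.3 45.1] 55.8 circ [560.2 -94.9] 24.1 mean [557.7 -98.  121.2]
round top 4
hex side 203 zmed 81.5 rect [ 551.5 -102.8] [40.  63.2] 48.8 circ [558.5 -95.4] 31.9 mean [ 548.7 -107.    82. ]
hex top 0
large side 178 zmed 43.2 rect [559.  -96.4] [63.8 66.8] 66.4 circ [559.9 -94.4] 44.7 mean [ 546.9 -111.2   43.4]
large top 0
```

{"method": "jog_arm", "body": {
  "steps": [
    {"dp": [0.01,-0.54,0],"turn": [0.0035,-0.004,0.0035],"claw": 1},
    {"dp": [0.01,-0.54,-0.1],"turn": [0.0035,-0.004,0.0035],"claw": 1},
    {"dp": [0.01,-0.54,-0.3],"turn": [0.0035,-0.004,0.0035],"claw": 1},
    {"dp": [0.01,-0.54,-0.4],"turn": [0.0035,-0.004,0.0035],"claw": 1},
    {"dp": [0.01,-0.54,-0.4],"turn": [0.0035,-0.004,0.0035],"claw": 1}
  ]
}}

```text
t: 12.98
ee_pos: [560.4, -88.0, 139.6]
orientation: [-1.047, -1.427, 1.427]
ft_force: [-1.1, 0.7, -0.9]
width: 87.6
```

```bash
python3 -c "
from plan import *
plan((561,-95,107),107,0)"
```

```text
t 12.9833 ee [560.4 -88.  139.6] q [-0.18  0.45  1.81  0.    0.88 -2.05] w 87.6 F [-1.1  0.7 -0.9] grasp now [560.5 -88.  158.6] jaw 107.3
tcp [561. -95.  88.] d mm [  0.6  -7.  -51.6] dp [ 0.007 -0.088 -0.644] turn [-0.0009 -0.001  -0.0016]
```

{"method": "jog_arm", "body": {
  "steps": [
    {"dp": [0.007,-0.088,0],"turn": [0,0,0],"claw": 1},
    {"dp": [0.007,-0.088,-0.2],"turn": [0,0,0],"claw": 1},
    {"dp": [0.007,-0.088,-0.4],"turn": [0,0,0],"claw": 1},
    {"dp": [0.007,-0.088,-0.64],"turn": [0,0,0],"claw": 1},
    {"dp": [0.007,-0.088,-0.64],"turn": [0,0,0],"claw": 1},
    {"dp": [0.007,-0.088,-0.64],"turn": [0,0,0],"claw": 0.8}
  ]
}}

```text
t: 13.48
ee_pos: [560.8, -94.7, 88.2]
orientation: [-1.045, -1.427, 1.427]
ft_force: [0.4, 0.1, -0.2]
width: 84.1
```

```bash
python3 -c "
from plan import *
plan((561,-95,107),107,0)"
```

```text
t 13.4833 ee [560.8 -94.7  88.2] q [-0.19  0.53  1.83  0.    0.78 -2.06] w 84.1 F [ 0.4  0.1 -0.2] grasp now [560.9 -94.7 107.2] jaw 107.3
tcp [561. -95.  88.] d mm [ 0.2 -0.3 -0.2] dp [ 0.003 -0.004 -0.002] turn [-0.001  -0.0014 -0.0018]
```

{"method": "jog_arm", "body": {
  "steps": [
    {"dp": [0,0,0],"turn": [-0.001,-0.001,-0.001],"claw": 0.65},
    {"dp": [0,0,0],"turn": [-0.001,-0.001,-0.001],"claw": 0.58},
    {"dp": [0,0,0],"turn": [-0.001,-0.001,-0.001],"claw": 0.56},
    {"dp": [0,0,0],"turn": [-0.001,-0.001,-0.001],"claw": 0.4},
    {"dp": [0,0,0],"turn": [-0.001,-0.001,-0.001],"claw": 0},
    {"dp": [0,0,0],"turn": [-0.001,-0.001,-0.001],"claw": 0},
    {"dp": [0,0,0],"turn": [-0.001,-0.001,-0.001],"claw": 0},
    {"dp": [0,0,0],"turn": [-0.001,-0.001,-0.001],"claw": 0}
  ]
}}

```text
t: 14.15
ee_pos: [561.0, -94.7, 88.7]
orientation: [-1.052, -1.426, 1.427]
ft_force: [-0.6, -0.2, 5.4]
width: 47.8
```

{"method": "jog_arm", "body": {
  "steps": [
    {"dp": [0,0,0.05],"turn": [0,0,0],"claw": 0},
    {"dp": [0,0,0.1],"turn": [0,0,0],"claw": 0},
    {"dp": [0,0,0.3],"turn": [0,0,0],"claw": 0},
    {"dp": [0,0,0.6],"turn": [0,0,0],"claw": 0},
    {"dp": [0,0,0.9],"turn": [0,0,0],"claw": 0},
    {"dp": [0,0,1],"turn": [0,0,0],"claw": 0},
    {"dp": [0,0,1],"turn": [0,0,0],"claw": 0}
  ]
}}

```text
t: 14.73
ee_pos: [562.5, -95.0, 170.8]
orientation: [-1.056, -1.428, 1.426]
ft_force: [-0.1, -0.2, -0.3]
width: 47.4
```

```bash
python3 -c "
from plan import *
plan((655,96.5,33),107,0);d=grab(tag='i')
i=[cv2.resize(d['side']['img'][130:270,300:440],None,fx=3,fy=3),cv2.resize(d['top']['img'][110:250,280:420],None,fx=3,fy=3)]
cv2.imwrite('pics/i.png',cv2.resize(np.hstack(i)[:,:,::-1],(800,400)))"; python3 tower.py i
```

```text
t 14.7333 ee [562.5 -95.  170.8] q [-0.19  0.41  1.79 -0.    0.94 -2.06] w 47.4 F [-0.1 -0.2 -0.3] grasp now [562.4 -95.  189.8] jaw 107.1
tcp [655.   96.5  14. ] d mm [  92.5  191.5 -156.8] dp [ 1.157  2.394 -1.96 ] turn [ 0.0003  0.0011 -0.0008]
small side 34 zmed 169.2 rect [546.7 -97.9] [15.7 57.8] 20.3 circ [552.7 -95.7] 29.0 mean [ 546.9 -105.4  169.1]
small top 0
round side 0
round top 0
hex side 358 zmed 82.4 rect [559.8 -96.2] [60.8 58. ] 87.5 circ [559.5 -94.5] 32.2 mean [557.1 -97.9  81.8]
hex top 0
large side 185 zmed 42.8 rect [559.4 -94.6] [67.8 65.4] 70.0 circ [560.3 -93.9] 44.4 mean [ 546.1 -110.3   43.1]
large top 1
```

View pics/i.png

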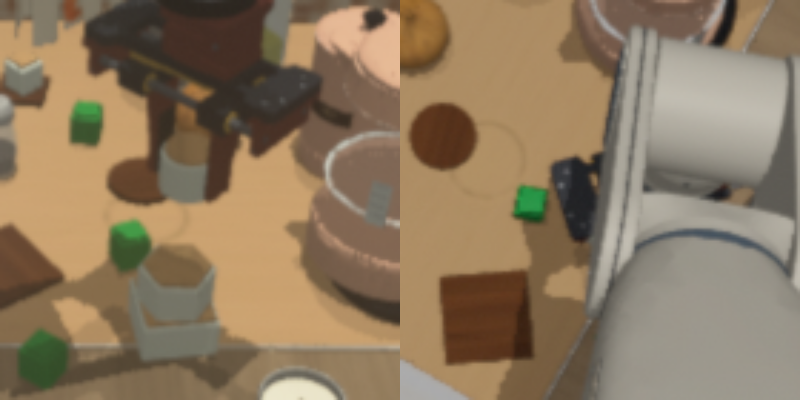

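Round caddy held, hexagon undisturbed. Moving to the round mat.

{"method": "jog_arm", "body": {
  "steps": [
    {"dp": [0.2,0.5,0],"turn": [0,0,0],"claw": 0},
    {"dp": [0.4,0.98,0],"turn": [0,0,0],"claw": 0},
    {"dp": [0.4,0.98,0],"turn": [0,0,0],"claw": 0},
    {"dp": [0.4,0.98,0],"turn": [0,0,0],"claw": 0}
  ]
}}

```text
t: 15.17
ee_pos: [592.1, -14.5, 166.2]
orientation: [-1.047, -1.426, 1.43]
ft_force: [-1.2, -0.4, -0.9]
width: 47.4
```

{"method": "jog_arm", "body": {
  "steps": [
    {"dp": [0.3,0.5,0],"turn": [0,0,0],"claw": 0},
    {"dp": [0.5,0.98,0],"turn": [0,0,0],"claw": 0},
    {"dp": [0.5,0.98,0],"turn": [0,0,0],"claw": 0},
    {"dp": [0.5,0.98,-0.2],"turn": [0,0,0],"claw": 0},
    {"dp": [0.5,0.98,-0.4],"turn": [0,0,0],"claw": 0}
  ]
}}

```text
t: 15.58
ee_pos: [632.0, 63.7, 133.3]
orientation: [-1.047, -1.426, 1.431]
ft_force: [-1.6, -0.5, -2.4]
width: 47.6
```

{"method": "jog_arm", "body": {
  "steps": [
    {"dp": [0.27,0.44,0],"turn": [0,0,0],"claw": 0},
    {"dp": [0.27,0.44,-0.1],"turn": [0,0,0],"claw": 0},
    {"dp": [0.27,0.44,-0.4],"turn": [0,0,0],"claw": 0},
    {"dp": [0.27,0.44,-0.8],"turn": [0,0,0],"claw": 0},
    {"dp": [0.27,0.44,-0.8],"turn": [0,0,0],"claw": 0},
    {"dp": [0.27,0.44,-0.8],"turn": [0,0,0],"claw": 0}
  ]
}}

```text
t: 16.08
ee_pos: [651.4, 97.6, 67.1]
orientation: [-1.043, -1.422, 1.433]
ft_force: [0.1, 0.0, -1.2]
width: 47.6
```

```bash
python3 -c "
from plan import *
plan((655,96.5,33),107,0);d=grab(tag='j')
i=[cv2.resize(d['side']['img'][120:260,280:420],None,fx=3,fy=3),cv2.resize(d['top']['img'][90:230,230:370],None,fx=3,fy=3)]
cv2.imwrite('pics/j.png',cv2.resize(np.hstack(i)[:,:,::-1],(800,400)))"
```

```text
t 16.0833 ee [651.4  97.6  67.1] q [ 0.13  0.67  1.62 -0.    0.86 -1.74] w 47.6 F [ 0.1  0.  -1.2] grasp now [651.6  97.6  86.1] jaw 107.4
tcp [655.   96.5  14. ] d mm [  3.6  -1.1 -53.1] dp [ 0.045 -0.014 -0.663] turn [ 0.0004 -0.003  -0.0021]
```

View pics/j.png

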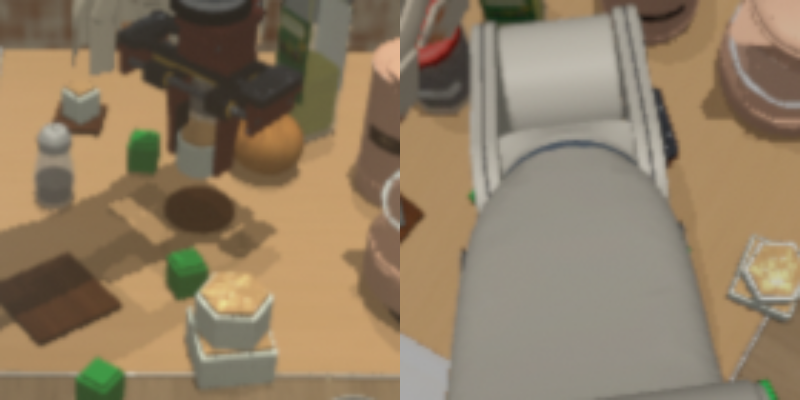

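{"method": "jog_arm", "body": {
  "steps": [
    {"dp": [0.045,-0.014,-0.1],"turn": [0,-0.003,-0.002],"claw": 0},
    {"dp": [0.045,-0.014,-0.3],"turn": [0,-0.003,-0.002],"claw": 0},
    {"dp": [0.045,-0.014,-0.5],"turn": [0,-0.003,-0.002],"claw": 0},
    {"dp": [0.045,-0.014,-0.6],"turn": [0,-0.003,-0.002],"claw": 0},
    {"dp": [0.045,-0.014,-0.62],"turn": [0,-0.003,-0.002],"claw": 0},
    {"dp": [0.045,-0.014,-0.62],"turn": [0,-0.003,-0.002],"claw": 0}
  ]
}}

```text
t: 16.68
ee_pos: [657.9, 96.9, 20.8]
orientation: [-1.06, -1.429, 1.423]
ft_force: [-0.2, 0.2, -0.3]
width: 47.3
```

```bash
python3 -c "
from plan import *
plan((655,96.5,33.7),107,0)"
```

```text
t 16.6833 ee [657.9  96.9  20.8] q [ 0.13  0.74  1.63 -0.    0.77 -1.74] w 47.3 F [-0.2  0.2 -0.3] grasp now [657.7  97.   39.8] jaw 107.0
tcp [655.   96.5  14.7] d mm [-2.9 -0.4 -6.1] dp [-0.036 -0.006 -0.076] turn [ 0.0002  0.0021 -0.    ]
```

{"method": "jog_arm", "body": {
  "steps": [
    {"dp": [-0.036,-0.006,-0.02],"turn": [0,0.002,0],"claw": 0},
    {"dp": [-0.036,-0.006,-0.04],"turn": [0,0.002,0],"claw": 0},
    {"dp": [-0.036,-0.006,-0.06],"turn": [0,0.002,0],"claw": 0},
    {"dp": [-0.036,-0.006,-0.075],"turn": [0,0.002,0],"claw": 0},
    {"dp": [-0.036,-0.006,-0.075],"turn": [0,0.002,0],"claw": 0}
  ]
}}

```text
t: 17.1
ee_pos: [655.0, 96.5, 14.8]
orientation: [-1.054, -1.424, 1.425]
ft_force: [-0.2, -0.4, -0.7]
width: 47.8
```

```bash
python3 -c "
from plan import *
plan((655,96.5,33.7),107,0)"
```

```text
t 17.1 ee [655.   96.5  14.8] q [ 0.13  0.74  1.63 -0.    0.77 -1.74] w 47.8 F [-0.2 -0.4 -0.7] grasp now [655.   96.6  33.8] jaw 107.0
tcp [655.   96.5  14.7] d mm [-0.  -0.  -0.1] dp [-0.    -0.001 -0.002] turn [ 0.0001  0.0001 -0.    ]
```

{"method": "jog_arm", "body": {
  "steps": [
    {"dp": [0,0,-0.01],"turn": [0,0,0],"claw": 0},
    {"dp": [0,0,-0.014],"turn": [0,0,0],"claw": 0},
    {"dp": [0,0,-0.014],"turn": [0,0,0],"claw": 0}
  ]
}}

```text
t: 17.35
ee_pos: [655.1, 96.5, 14.7]
orientation: [-1.055, -1.424, 1.425]
ft_force: [-2.9, 0.8, 6.6]
width: 47.4
```

{"method": "jog_arm", "body": {
  "steps": [
    {"dp": [0,0,-0.006],"turn": [0,0,0],"claw": 0},
    {"dp": [0,0,-0.006],"turn": [0,0,0],"claw": 0}
  ]
}}

```text
t: 17.52
ee_pos: [655.4, 96.6, 14.7]
orientation: [-1.055, -1.425, 1.424]
ft_force: [-0.3, 0.5, 2.7]
width: 47.5
```

{"method": "jog_arm", "body": {
  "steps": [
    {"dp": [0,0,0],"turn": [0,0,0],"claw": 0.56},
    {"dp": [0,0,0.005],"turn": [0,0,0],"claw": 0.65},
    {"dp": [0,0,0.01],"turn": [0,0,0],"claw": 0.85},
    {"dp": [0,0,0.01],"turn": [0,0,0],"claw": 0.9},
    {"dp": [0,0,0.01],"turn": [0,0,0],"claw": 0.9}
  ]
}}

```text
t: 17.93
ee_pos: [655.4, 96.6, 15.4]
orientation: [-1.055, -1.425, 1.424]
ft_force: [0.3, -0.5, 0.7]
width: 72.6
```

{"method": "jog_arm", "body": {
  "steps": [
    {"dp": [0,0,0.2],"turn": [0,0,0],"claw": 0.9},
    {"dp": [0,0,0.5],"turn": [0,0,0],"claw": 0.9},
    {"dp": [0,0,0.8],"turn": [0,0,0],"claw": 1},
    {"dp": [0,0,1],"turn": [0,0,0],"claw": 1},
    {"dp": [0,0,1],"turn": [0,0,0],"claw": 1}
  ]
}}

```text
t: 18.35
ee_pos: [658.2, 97.0, 100.5]
orientation: [-1.06, -1.431, 1.421]
ft_force: [0.8, 0.2, -0.4]
width: 87.7
```

{"method": "jog_arm", "body": {
  "steps": [
    {"dp": [0,0,0.4],"turn": [0,0,-0.13],"claw": 1},
    {"dp": [-0.3,-0.4,0.6],"turn": [0,0,-0.13],"claw": 1},
    {"dp": [-0.6,-0.98,0.6],"turn": [0,0,-0.13],"claw": 1},
    {"dp": [-0.6,-0.98,0.6],"turn": [0,0,-0.13],"claw": 1},
    {"dp": [-0.6,-0.98,0.6],"turn": [0,0,-0.13],"claw": 1}
  ]
}}

```text
t: 18.77
ee_pos: [608.3, 16.2, 148.5]
orientation: [-1.268, -1.127, 1.123]
ft_force: [0.7, 0.8, 0.1]
width: 88.2
```

```bash
python3 -c "
from chk import *
plan((561,-95,67),60,0);d=chk('k',(655,97),48,34)
i=[cv2.resize(d['side']['img'][120:260,280:420],None,fx=3,fy=3),cv2.resize(d['top']['img'][90:230,230:370],None,fx=3,fy=3)]
cv2.imwrite('pics/k.png',cv2.resize(np.hstack(i)[:,:,::-1],(800,400)))";python3 tower.py k|grep -v small
```

```text
t 18.7667 ee [608.3  16.2 148.5] q [ 0.01  0.49  1.72 -0.    0.92 -1.44] w 88.2 F [0.7 0.8 0.1] grasp now [608.2  16.3 167.5] jaw 83.4
tcp [561. -95.  48.] d mm [ -47.3 -111.2 -100.5] dp [-0.591 -1.39  -1.257] turn [ 0.0014  0.0018 -0.13  ]
side 144 z 47.9 rect [653.7  94.1] [43.3 41.1] 88.9 circ [653.9  94.7] 23.6
top 0
round side 0
round top 0
hex side 370 zmed 82.4 rect [558.1 -95.5] [57.3 63. ] 55.1 circ [558.1 -95. ] 32.7 mean [556.6 -98.1  81.8]
hex top 80 zmed 81.8 rect [ 562.2 -118.2] [18.  52.1] 89.8 circ [ 562.2 -109.9] 26.1 mean [ 561.2 -115.3   81.8]
large side 177 zmed 42.7 rect [559.6 -95.2] [66.7 66.9] 66.4 circ [558.2 -94.6] 45.9 mean [ 547.8 -110.9   43.1]
large top 9 zmed 40.0 rect [ 559.2 -127.2] [ 9.6 47.9] 78.0 circ [ 560.2 -122.8] 24.0 mean [ 568.8 -128.5   40.3]
```

View pics/k.png

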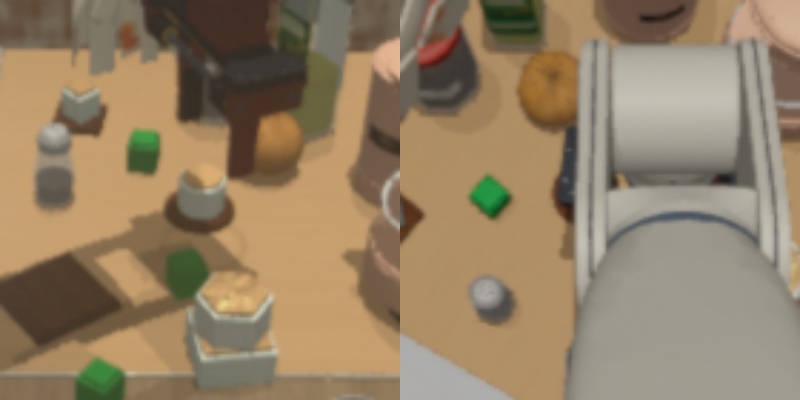

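Round caddy is upright and centred at (654, 94.5), within 3 mm. Re-checking the hexagon yaw while moving over.

{"method": "jog_arm", "body": {
  "steps": [
    {"dp": [-0.3,-0.5,0],"turn": [0,0,-0.13],"claw": 1},
    {"dp": [-0.42,-0.95,0],"turn": [0,0,-0.13],"claw": 1},
    {"dp": [-0.42,-0.95,0],"turn": [0,0,-0.13],"claw": 1},
    {"dp": [-0.42,-0.95,0],"turn": [0,0,-0.13],"claw": 1},
    {"dp": [-0.42,-0.95,0],"turn": [0,0,-0.13],"claw": 1}
  ]
}}

```text
t: 19.28
ee_pos: [577.3, -57.2, 147.9]
orientation: [-1.419, -0.822, 0.817]
ft_force: [0.6, 0.5, 0.1]
width: 87.7
```

```bash
python3 -c "
from plan import *
for t,n in (('k','side'),('i','side'),('h1','side')):
    d=pickle.load(open(f'{t}_{n}.pkl','rb'));W=cloud(d); m=(np.hypot(W[...,0]-560,W[...,1]+95)<40)&(W[...,2]>78)&(W[...,2]<86)
    P=W[m][:,:2]
    f=lambda a:np.ptp(np.percentile(P@[np.cos(a),np.sin(a)],[0.7,99.3]))
    print(t,[(a,round(f(np.radians(a)),1)) for a in range(0,180,6)])
    from numpy import sin,cos
    A=np.array([f(np.radians(a)) for a in range(180)]); s=(A*np.exp(6j*np.radians(np.arange(180)))).sum(); print('max-width dir',np.degrees(np.angle(s))/6%60,'flat normal',(np.degrees(np.angle(s))/6+30)%60)
plan((561,-95,67),60,0)"
```

```text
k [(0, np.float64(55.7)), (6, np.float64(56.7)), (12, np.float64(58.3)), (18, np.float64(59.0)), (24, np.float64(59.3)), (30, np.float64(59.4)), (36, np.float64(58.9)), (42, np.float64(57.8)), (48, np.float64(56.4)), (54, np.float64(55.6)), (60, np.float64(55.0)), (66, np.float64(55.6)), (72, np.float64(56.3)), (78, np.float64(57.0)), (84, np.float64(57.5)), (90, np.float64(56.7)), (96, np.float64(56.5)), (102, np.float64(56.1)), (108, np.float64(54.9)), (114, np.float64(54.9)), (120, np.float64(56.1)), (126, np.float64(56.7)), (132, np.float64(57.7)), (138, np.float64(58.3)), (144, np.float64(58.3)), (150, np.float64(58.4)), (156, np.float64(58.5)), (162, np.float64(58.2)), (168, np.float64(56.9)), (174, np.float64(56.5))]
max-width dir 26.59978717037302 flat normal 56.59978717037302
i [(0, np.float64(55.9)), (6, np.float64(56.8)), (12, np.float64(57.9)), (18, np.float64(58.7)), (24, np.float64(58.8)), (30, np.float64(59.2)), (36, np.float64(58.9)), (42, np.float64(58.3)), (48, np.float64(57.2)), (54, np.float64(56.9)), (60, np.float64(56.6)), (66, np.float64(56.0)), (72, np.float64
[... 828 characters left out ...]
), (84, np.float64(52.8)), (90, np.float64(54.7)), (96, np.float64(55.6)), (102, np.float64(55.9)), (108, np.float64(56.4)), (114, np.float64(56.1)), (120, np.float64(56.5)), (126, np.float64(57.5)), (132, np.float64(58.4)), (138, np.float64(58.7)), (144, np.float64(58.6)), (150, np.float64(58.7)), (156, np.float64(58.7)), (162, np.float64(58.1)), (168, np.float64(56.8)), (174, np.float64(55.2))]
max-width dir 22.277992611319146 flat normal 52.27799261131915
t 19.2833 ee [577.3 -57.2 147.9] q [-0.12  0.45  1.79 -0.01  0.9  -1.16] w 87.7 F [0.6 0.5 0.1] grasp now [577.2 -57.1 166.9] jaw 60.2
tcp [561. -95.  48.] d mm [-16.3 -37.8 -99.9] dp [-0.204 -0.473 -1.248] turn [ 0.0016  0.0019 -0.0013]
```

{"method": "jog_arm", "body": {
  "steps": [
    {"dp": [-0.2,-0.47,0],"turn": [0.0015,0.002,-0.011],"claw": 1},
    {"dp": [-0.2,-0.47,0],"turn": [0.0015,0.002,-0.011],"claw": 1},
    {"dp": [-0.2,-0.47,-0.3],"turn": [0.0015,0.002,-0.011],"claw": 1},
    {"dp": [-0.2,-0.47,-0.5],"turn": [0.0015,0.002,-0.011],"claw": 1},
    {"dp": [-0.2,-0.47,-0.5],"turn": [0.0015,0.002,-0.011],"claw": 1},
    {"dp": [-0.2,-0.47,-0.5],"turn": [0.0015,0.002,-0.011],"claw": 1}
  ]
}}

```text
t: 19.78
ee_pos: [561.2, -93.8, 107.0]
orientation: [-1.419, -0.792, 0.796]
ft_force: [-0.4, -0.3, 0.0]
width: 87.6
```

```bash
python3 -c "
from plan import *
plan((560.7,-95,67),58,0)"
```

```text
t 19.7833 ee [561.2 -93.8 107. ] q [-0.19  0.5   1.83 -0.    0.82 -1.21] w 87.6 F [-0.4 -0.3  0. ] grasp now [561.3 -93.8 126. ] jaw 58.4
tcp [560.7 -95.   48. ] d mm [ -0.5  -1.2 -59. ] dp [-0.007 -0.015 -0.738] turn [-0.0001 -0.0008 -0.0022]
```

{"method": "jog_arm", "body": {
  "steps": [
    {"dp": [-0.007,-0.015,-0.15],"turn": [0,0,0],"claw": 1},
    {"dp": [-0.007,-0.015,-0.35],"turn": [0,0,0],"claw": 1},
    {"dp": [-0.007,-0.015,-0.55],"turn": [0,0,0],"claw": 1},
    {"dp": [-0.007,-0.015,-0.7],"turn": [0,0,0],"claw": 1},
    {"dp": [-0.007,-0.015,-0.735],"turn": [0,0,0],"claw": 1},
    {"dp": [-0.007,-0.015,-0.735],"turn": [0,0,0],"claw": 0.85},
    {"dp": [-0.007,-0.015,-0.735],"turn": [0,0,0],"claw": 0.8}
  ]
}}

```text
t: 20.37
ee_pos: [561.1, -94.9, 48.5]
orientation: [-1.42, -0.793, 0.796]
ft_force: [-0.4, -0.0, -0.2]
width: 77.8
```

```bash
python3 -c "
from plan import *
plan((560.7,-95,67),58,0)"
```

```text
t 20.3667 ee [561.1 -94.9  48.5] q [-0.19  0.6   1.84 -0.    0.7  -1.21] w 77.8 F [-0.4 -0.  -0.2] grasp now [561.1 -94.9  67.5] jaw 58.4
tcp [560.7 -95.   48. ] d mm [-0.4 -0.1 -0.5] dp [-0.005 -0.001 -0.006] turn [-0.0001 -0.0007 -0.0024]
```

{"method": "jog_arm", "body": {
  "steps": [
    {"dp": [0,0,0],"turn": [0,0,0],"claw": 0.72},
    {"dp": [0,0,0],"turn": [0,0,0],"claw": 0.69},
    {"dp": [0,0,0],"turn": [0,0,0],"claw": 0.67},
    {"dp": [0,0,0],"turn": [0,0,0],"claw": 0.5},
    {"dp": [0,0,0],"turn": [0,0,0],"claw": 0},
    {"dp": [0,0,0],"turn": [0,0,0],"claw": 0},
    {"dp": [0,0,0],"turn": [0,0,0],"claw": 0},
    {"dp": [0,0,0],"turn": [0,0,0],"claw": 0}
  ]
}}

```text
t: 21.03
ee_pos: [561.5, -95.1, 49.2]
orientation: [-1.42, -0.793, 0.795]
ft_force: [-0.3, 0.3, 5.6]
width: 57.7
```

{"method": "jog_arm", "body": {
  "steps": [
    {"dp": [0,0,0.05],"turn": [0,0,0],"claw": 0},
    {"dp": [0,0,0.1],"turn": [0,0,0],"claw": 0},
    {"dp": [0,0,0.3],"turn": [0,0,0],"claw": 0},
    {"dp": [0,0,0.6],"turn": [0,0,0],"claw": 0},
    {"dp": [0,0,0.9],"turn": [0,0,0],"claw": 0},
    {"dp": [0,0,1],"turn": [0,0,0],"claw": 0},
    {"dp": [0,0,1],"turn": [0,0,0],"claw": 0}
  ]
}}

```text
t: 21.62
ee_pos: [562.9, -95.3, 131.3]
orientation: [-1.423, -0.796, 0.793]
ft_force: [-0.7, -0.6, -2.8]
width: 58.0
```

```bash
python3 -c "
from plan import *
plan((427,-203.5,33),58,0);d=grab(tag='l')
i=[cv2.resize(d['side']['img'][160:320,280:440],None,fx=3,fy=3),cv2.resize(d['top']['img'][130:290,280:440],None,fx=3,fy=3)]
cv2.imwrite('pics/l.png',cv2.resize(np.hstack(i)[:,:,::-1],(800,400)))
for n in ('side','top'):
    a=pickle.load(open(f'a_{n}.pkl','rb')); W=cloud(a); m=(np.hypot(W[...,0]-427,W[...,1]+204)<47)&(W[...,2]>5)&(W[...,2]<12); print(n,np.round(W[m].mean(0),1),np.round((W[m].max(0)+W[m].min(0))/2,1))
"; python3 tower.py l|grep large
```

```text
t 21.6167 ee [562.9 -95.3 131.3] q [-0.19  0.47  1.82 -0.    0.86 -1.21] w 58.0 F [-0.7 -0.6 -2.8] grasp now [562.9 -95.3 150.3] jaw 58.4
tcp [ 427.  -203.5   14. ] d mm [-135.9 -108.2 -117.3] dp [-1.699 -1.352 -1.466] turn [ 0.0003  0.0009 -0.0024]
side [ 425.6 -206.9    8.6] [ 425.8 -205.2    8.4]
top [ 428.6 -204.6    8.6] [ 427.6 -204.2    8.5]
large side 489 zmed 42.7 rect [560.2 -94.6] [68.8 66.6] 68.7 circ [559.7 -94.4] 46.6 mean [558.4 -96.4  42.5]
large top 3
```

View pics/l.png

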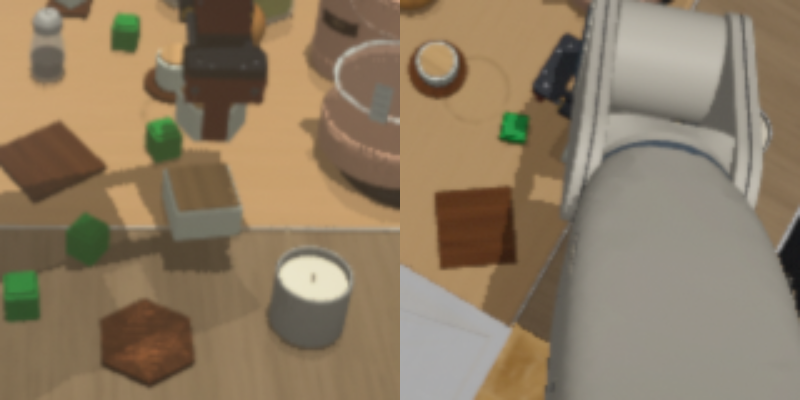

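Hexagon held; the large square is left alone at (560, -94.5), yaw 68.7°. Moving to the hexagon mat at (427, -205).

{"method": "jog_arm", "body": {
  "steps": [
    {"dp": [-0.4,-0.3,0],"turn": [0,0,0],"claw": 0},
    {"dp": [-0.8,-0.65,0],"turn": [0,0,0],"claw": 0},
    {"dp": [-0.9,-0.72,0],"turn": [0,0,0],"claw": 0},
    {"dp": [-0.9,-0.72,0],"turn": [0,0,0],"claw": 0},
    {"dp": [-0.9,-0.72,0],"turn": [0,0,0],"claw": 0}
  ]
}}

```text
t: 22.13
ee_pos: [488.5, -152.7, 127.7]
orientation: [-1.419, -0.791, 0.795]
ft_force: [1.2, 0.2, -2.3]
width: 58.0
```

{"method": "jog_arm", "body": {
  "steps": [
    {"dp": [-0.4,-0.3,0],"turn": [0,0,0],"claw": 0},
    {"dp": [-0.8,-0.65,-0.1],"turn": [0,0,0],"claw": 0},
    {"dp": [-0.8,-0.65,-0.4],"turn": [0,0,0],"claw": 0},
    {"dp": [-0.8,-0.65,-0.7],"turn": [0,0,0],"claw": 0},
    {"dp": [-0.8,-0.65,-0.8],"turn": [0,0,0],"claw": 0},
    {"dp": [-0.8,-0.65,-0.8],"turn": [0,0,0],"claw": 0}
  ]
}}

```text
t: 22.63
ee_pos: [424.1, -203.8, 61.7]
orientation: [-1.416, -0.79, 0.796]
ft_force: [-0.5, -0.4, -2.8]
width: 57.9
```

```bash
python3 -c "
from plan import *
plan((427,-205,34.2),58,0)"
```

```text
t 22.6333 ee [ 424.1 -203.8   61.7] q [-0.47  0.48  2.06 -0.    0.62 -1.49] w 57.9 F [-0.5 -0.4 -2.8] grasp now [ 424.2 -203.8   80.7] jaw 58.4
tcp [ 427.  -205.    15.2] d mm [  2.9  -1.2 -46.5] dp [ 0.036 -0.015 -0.582] turn [-0.0008 -0.002  -0.002 ]
```

{"method": "jog_arm", "body": {
  "steps": [
    {"dp": [0.036,-0.015,-0.1],"turn": [0,-0.001,0],"claw": 0},
    {"dp": [0.036,-0.015,-0.25],"turn": [0,-0.001,0],"claw": 0},
    {"dp": [0.036,-0.015,-0.4],"turn": [0,-0.001,0],"claw": 0},
    {"dp": [0.036,-0.015,-0.52],"turn": [0,-0.001,0],"claw": 0},
    {"dp": [0.036,-0.015,-0.55],"turn": [0,-0.001,0],"claw": 0},
    {"dp": [0.036,-0.015,-0.55],"turn": [0,-0.001,0],"claw": 0},
    {"dp": [0.036,-0.015,-0.55],"turn": [0,-0.001,0],"claw": 0}
  ]
}}

```text
t: 23.22
ee_pos: [427.5, -205.0, 18.0]
orientation: [-1.417, -0.793, 0.794]
ft_force: [1.1, 0.5, -2.8]
width: 57.8
```

```bash
python3 -c "
from plan import *
plan((427,-205,34.2),58,0)"
```

```text
t 23.2167 ee [ 427.5 -205.    18. ] q [-0.47  0.57  2.06  0.    0.52 -1.49] w 57.8 F [ 1.1  0.5 -2.8] grasp now [ 427.5 -205.    37. ] jaw 58.4
tcp [ 427.  -205.    15.2] d mm [-0.5 -0.  -2.8] dp [-0.006 -0.001 -0.035] turn [-0.0008 -0.0008 -0.0021]
```

{"method": "jog_arm", "body": {
  "steps": [
    {"dp": [0,0,-0.01],"turn": [0,0,0],"claw": 0},
    {"dp": [0,0,-0.02],"turn": [0,0,0],"claw": 0},
    {"dp": [0,0,-0.03],"turn": [0,0,0],"claw": 0},
    {"dp": [0,0,-0.03],"turn": [0,0,0],"claw": 0}
  ]
}}

```text
t: 23.55
ee_pos: [427.6, -205.0, 15.8]
orientation: [-1.418, -0.793, 0.794]
ft_force: [0.3, 0.1, -1.2]
width: 57.9
```

{"method": "jog_arm", "body": {
  "steps": [
    {"dp": [0,0,-0.006],"turn": [0,0,0],"claw": 0},
    {"dp": [0,0,-0.01],"turn": [0,0,0],"claw": 0}
  ]
}}

```text
t: 23.72
ee_pos: [427.7, -205.1, 15.2]
orientation: [-1.418, -0.793, 0.794]
ft_force: [-1.4, 1.0, 7.8]
width: 57.5
```

Contact. Release and lift.

{"method": "jog_arm", "body": {
  "steps": [
    {"dp": [0,0,0],"turn": [0,0,0],"claw": 0.67},
    {"dp": [0,0,0.003],"turn": [0,0,0],"claw": 0.75},
    {"dp": [0,0,0.005],"turn": [0,0,0],"claw": 0.95},
    {"dp": [0,0,0.005],"turn": [0,0,0],"claw": 0.98},
    {"dp": [0,0,0.005],"turn": [0,0,0],"claw": 1},
    {"dp": [0,0,0.005],"turn": [0,0,0],"claw": 1}
  ]
}}

```text
t: 24.22
ee_pos: [427.7, -205.1, 15.6]
orientation: [-1.418, -0.793, 0.794]
ft_force: [0.1, 1.0, -0.6]
width: 86.5
```

{"method": "jog_arm", "body": {
  "steps": [
    {"dp": [0,0,0.2],"turn": [0,0,0],"claw": 1},
    {"dp": [0,0,0.5],"turn": [0,0,0],"claw": 1},
    {"dp": [0,0,0.8],"turn": [0,0,0],"claw": 1},
    {"dp": [0,0,1],"turn": [0,0,0],"claw": 1},
    {"dp": [0,0,1],"turn": [0,0,0],"claw": 1}
  ]
}}

```text
t: 24.63
ee_pos: [429.5, -206.0, 98.4]
orientation: [-1.423, -0.796, 0.792]
ft_force: [0.7, -1.3, -0.6]
width: 87.8
```

{"method": "jog_arm", "body": {
  "steps": [
    {"dp": [0.2,0.2,0.2],"turn": [0,0,0.057],"claw": 1},
    {"dp": [0.6,0.5,0.2],"turn": [0,0,0.057],"claw": 1},
    {"dp": [0.9,0.75,0.2],"turn": [0,0,0.057],"claw": 1},
    {"dp": [0.9,0.75,0.2],"turn": [0,0,0.057],"claw": 1},
    {"dp": [0.9,0.75,0.2],"turn": [0,0,0.057],"claw": 1}
  ]
}}

```text
t: 25.05
ee_pos: [502.0, -145.0, 113.6]
orientation: [-1.363, -0.934, 0.931]
ft_force: [-1.4, -0.1, 0.0]
width: 87.2
```

```bash
python3 -c "
from chk import *
plan((560.5,-94.5,27),68.5,0);d=chk('m',(427,-205),48,42)
i=[cv2.resize(d['side']['img'][160:320,280:440],None,fx=3,fy=3),cv2.resize(d['top']['img'][130:290,280:440],None,fx=3,fy=3)]
cv2.imwrite('pics/m.png',cv2.resize(np.hstack(i)[:,:,::-1],(800,400)))";python3 tower.py m|grep large
```

```text
t 25.05 ee [ 502.  -145.   113.6] q [-0.3   0.43  1.93  0.    0.78 -1.51] w 87.2 F [-1.4 -0.1  0. ] grasp now [ 501.9 -145.   132.6] jaw 68.8
tcp [560.5 -94.5   8. ] d mm [  58.5   50.5 -105.6] dp [ 0.731  0.631 -1.319] turn [-0.0001  0.0007 -0.0016]
side 513 z 48.4 rect [ 425.4 -205.1] [57.6 65.4] 54.8 circ [ 425.6 -205.4] 33.0
top 0
large side 186 zmed 42.3 rect [560.  -94.8] [65.6 66.2] 67.6 circ [559.4 -94.4] 44.0 mean [ 557.1 -104.9   42.1]
large top 155 zmed 42.3 rect [570.6 -73.6] [22.8 66.3] 69.0 circ [569.  -77.6] 33.3 mean [569.  -74.   42.4]
```

View pics/m.png

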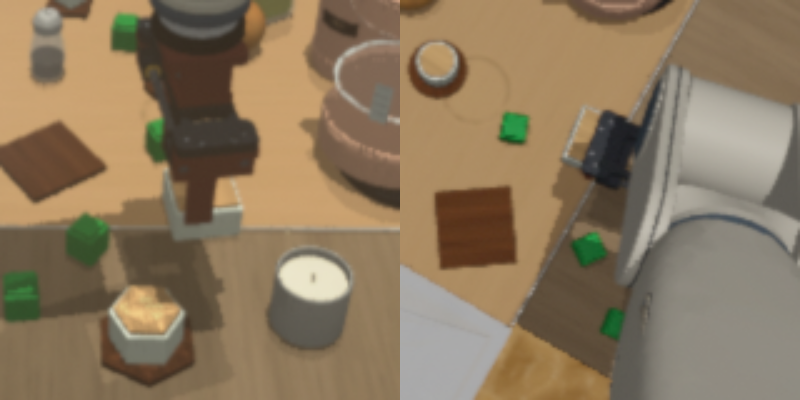

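Hexagon is upright on its mat, within 2 mm. Now the large square.

{"method": "jog_arm", "body": {
  "steps": [
    {"dp": [0.35,0.3,0],"turn": [0,0,0],"claw": 1},
    {"dp": [0.73,0.63,0],"turn": [0,0,0],"claw": 1},
    {"dp": [0.73,0.63,0],"turn": [0,0,0],"claw": 1},
    {"dp": [0.73,0.63,-0.2],"turn": [0,0,0],"claw": 1},
    {"dp": [0.73,0.63,-0.5],"turn": [0,0,0],"claw": 1},
    {"dp": [0.73,0.63,-0.5],"turn": [0,0,0],"claw": 1},
    {"dp": [0.73,0.63,-0.5],"turn": [0,0,0],"claw": 1}
  ]
}}

```text
t: 25.73
ee_pos: [556.6, -96.0, 72.2]
orientation: [-1.36, -0.928, 0.931]
ft_force: [-0.0, 0.2, -0.0]
width: 88.0
```

```bash
python3 -c "
from plan import *
plan((560.3,-94.5,31),68.5,0)"
```

```text
t 25.7333 ee [556.6 -96.   72.2] q [-0.19  0.55  1.85  0.    0.75 -1.39] w 88.0 F [-0.   0.2 -0. ] grasp now [556.6 -96.1  91.2] jaw 68.6
tcp [560.3 -94.5  12. ] d mm [  3.7   1.5 -60.2] dp [ 0.047  0.019 -0.753] turn [-0.0004 -0.0011 -0.0005]
```

{"method": "jog_arm", "body": {
  "steps": [
    {"dp": [0.047,0.019,0],"turn": [0,-0.001,0],"claw": 1},
    {"dp": [0.047,0.019,0],"turn": [0,-0.001,0],"claw": 1},
    {"dp": [0.047,0.019,-0.15],"turn": [0,-0.001,0],"claw": 1},
    {"dp": [0.047,0.019,-0.3],"turn": [0,-0.001,0],"claw": 1},
    {"dp": [0.047,0.019,-0.45],"turn": [0,-0.001,0],"claw": 1},
    {"dp": [0.047,0.019,-0.6],"turn": [0,-0.001,0],"claw": 1},
    {"dp": [0.047,0.019,-0.75],"turn": [0,-0.001,0],"claw": 1},
    {"dp": [0.047,0.019,-0.75],"turn": [0,-0.001,0],"claw": 1},
    {"dp": [0.047,0.019,-0.75],"turn": [0,-0.001,0],"claw": 1}
  ]
}}

```text
t: 26.48
ee_pos: [559.4, -94.3, 10.9]
orientation: [-1.36, -0.928, 0.93]
ft_force: [-0.4, 0.3, 1.2]
width: 87.8
```

```bash
python3 -c "
from plan import *
plan((560.3,-94.5,31),68.5,0)"
```

```text
t 26.4833 ee [559.4 -94.3  10.9] q [-0.19  0.66  1.85  0.    0.63 -1.39] w 87.8 F [-0.4  0.3  1.2] grasp now [559.5 -94.3  29.9] jaw 68.6
tcp [560.3 -94.5  12. ] d mm [ 0.9 -0.2  1.1] dp [ 0.011 -0.002  0.014] turn [-0.0006 -0.0009 -0.0006]
```

{"method": "jog_arm", "body": {
  "steps": [
    {"dp": [0.01,0,0.014],"turn": [0,0,0],"claw": 0.85},
    {"dp": [0.01,0,0.014],"turn": [0,0,0],"claw": 0.8},
    {"dp": [0.01,0,0.014],"turn": [0,0,0],"claw": 0.77},
    {"dp": [0.01,0,0.014],"turn": [0,0,0],"claw": 0.6},
    {"dp": [0.01,0,0.014],"turn": [0,0,0],"claw": 0},
    {"dp": [0.01,0,0.014],"turn": [0,0,0],"claw": 0},
    {"dp": [0.01,0,0.014],"turn": [0,0,0],"claw": 0},
    {"dp": [0.01,0,0.014],"turn": [0,0,0],"claw": 0},
    {"dp": [0.01,0,0.014],"turn": [0,0,0],"claw": 0}
  ]
}}

```text
t: 27.23
ee_pos: [560.7, -94.4, 12.6]
orientation: [-1.361, -0.929, 0.93]
ft_force: [-0.1, 0.9, 5.4]
width: 68.0
```

{"method": "jog_arm", "body": {
  "steps": [
    {"dp": [0,0,0.05],"turn": [0,0,0],"claw": 0},
    {"dp": [0,0,0.1],"turn": [0,0,0],"claw": 0},
    {"dp": [0,0,0.3],"turn": [0,0,0],"claw": 0},
    {"dp": [0,0,0.6],"turn": [0,0,0],"claw": 0},
    {"dp": [0,0,0.9],"turn": [0,0,0],"claw": 0},
    {"dp": [0,0,0.95],"turn": [0,0,0],"claw": 0},
    {"dp": [0,0,0.95],"turn": [0,0,0],"claw": 0}
  ]
}}

```text
t: 27.82
ee_pos: [561.8, -94.6, 90.1]
orientation: [-1.363, -0.931, 0.928]
ft_force: [-0.3, -0.5, -2.1]
width: 68.1
```

```bash
python3 -c "
from plan import *
plan((464,51,40),68.5,0);d=grab(tag='n')
i=[cv2.resize(d['side']['img'][160:320,260:420],None,fx=3,fy=3),cv2.resize(d['top']['img'][130:290,280:440],None,fx=3,fy=3)]
cv2.imwrite('pics/n.png',cv2.resize(np.hstack(i)[:,:,::-1],(800,400)))"
```

```text
t 27.8167 ee [561.8 -94.6  90.1] q [-0.19  0.53  1.83  0.    0.78 -1.39] w 68.1 F [-0.3 -0.5 -2.1] grasp now [561.8 -94.6 109.1] jaw 68.6
tcp [464.  51.  21.] d mm [-97.8 145.6 -69.1] dp [-1.223  1.82  -0.864] turn [-0.0003  0.0005 -0.0005]
```

View pics/n.png

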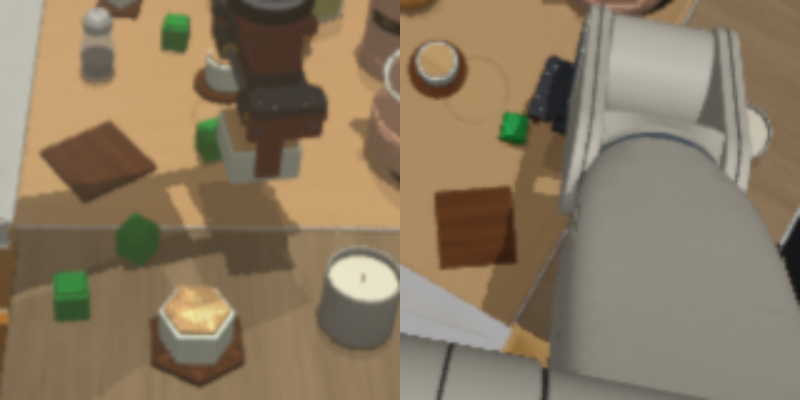

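Held (68 mm). Moving to the large mat.

{"method": "jog_arm", "body": {
  "steps": [
    {"dp": [-0.25,0.4,0.05],"turn": [0,0,0],"claw": 0},
    {"dp": [-0.5,0.75,0.05],"turn": [0,0,0],"claw": 0},
    {"dp": [-0.65,0.96,0.05],"turn": [0,0,0],"claw": 0},
    {"dp": [-0.65,0.96,0.05],"turn": [0,0,0],"claw": 0},
    {"dp": [-0.65,0.96,0.05],"turn": [0,0,0],"claw": 0}
  ]
}}

```text
t: 28.33
ee_pos: [506.7, -16.7, 90.7]
orientation: [-1.358, -0.928, 0.933]
ft_force: [0.1, -0.3, -0.7]
width: 67.9
```

{"method": "jog_arm", "body": {
  "steps": [
    {"dp": [-0.3,0.4,0],"turn": [0,0,0],"claw": 0},
    {"dp": [-0.57,0.86,0],"turn": [0,0,0],"claw": 0},
    {"dp": [-0.57,0.86,-0.1],"turn": [0,0,0],"claw": 0},
    {"dp": [-0.57,0.86,-0.3],"turn": [0,0,0],"claw": 0},
    {"dp": [-0.57,0.86,-0.3],"turn": [0,0,0],"claw": 0},
    {"dp": [-0.57,0.86,-0.3],"turn": [0,0,0],"claw": 0}
  ]
}}

```text
t: 28.83
ee_pos: [461.2, 51.5, 65.8]
orientation: [-1.357, -0.926, 0.934]
ft_force: [0.4, -0.3, -1.4]
width: 68.0
```

```bash
python3 -c "
from plan import *
plan((464,51,40),68.5,0)"
```

```text
t 28.8333 ee [461.2  51.5  65.8] q [ 0.08  0.46  2.07  0.    0.62 -1.12] w 68.0 F [ 0.4 -0.3 -1.4] grasp now [461.3  51.5  84.8] jaw 68.7
tcp [464.  51.  21.] d mm [  2.8  -0.5 -44.8] dp [ 0.035 -0.007 -0.56 ] turn [-0.0005 -0.0023 -0.001 ]
```

{"method": "jog_arm", "body": {
  "steps": [
    {"dp": [0.035,-0.007,-0.1],"turn": [0,-0.002,0],"claw": 0},
    {"dp": [0.035,-0.007,-0.25],"turn": [0,-0.002,0],"claw": 0},
    {"dp": [0.035,-0.007,-0.4],"turn": [0,-0.002,0],"claw": 0},
    {"dp": [0.035,-0.007,-0.5],"turn": [0,-0.002,0],"claw": 0},
    {"dp": [0.035,-0.007,-0.53],"turn": [0,-0.002,0],"claw": 0},
    {"dp": [0.035,-0.007,-0.53],"turn": [0,-0.002,0],"claw": 0},
    {"dp": [0.035,-0.007,-0.53],"turn": [0,-0.002,0],"claw": 0}
  ]
}}

```text
t: 29.42
ee_pos: [464.3, 50.8, 23.5]
orientation: [-1.361, -0.931, 0.93]
ft_force: [-0.4, 0.2, -1.1]
width: 67.8
```

```bash
python3 -c "
from plan import *
plan((464,51,39.6),68.5,0)"
```

```text
t 29.4167 ee [464.3  50.8  23.5] q [ 0.08  0.55  2.07  0.    0.52 -1.12] w 67.8 F [-0.4  0.2 -1.1] grasp now [464.3  50.7  42.5] jaw 68.7
tcp [464.   51.   20.6] d mm [-0.3  0.2 -2.9] dp [-0.003  0.003 -0.037] turn [-0.0005 -0.0002 -0.0009]
```

{"method": "jog_arm", "body": {
  "steps": [
    {"dp": [0,0,-0.01],"turn": [0,0,0],"claw": 0},
    {"dp": [0,0,-0.02],"turn": [0,0,0],"claw": 0},
    {"dp": [0,0,-0.03],"turn": [0,0,0],"claw": 0},
    {"dp": [0,0,-0.03],"turn": [0,0,0],"claw": 0}
  ]
}}

```text
t: 29.75
ee_pos: [464.4, 50.8, 21.3]
orientation: [-1.361, -0.931, 0.93]
ft_force: [-0.2, 0.3, -1.2]
width: 67.9
```

{"method": "jog_arm", "body": {
  "steps": [
    {"dp": [0,0,-0.007],"turn": [0,0,0],"claw": 0},
    {"dp": [0,0,-0.012],"turn": [0,0,0],"claw": 0}
  ]
}}

```text
t: 29.92
ee_pos: [464.6, 50.9, 20.5]
orientation: [-1.361, -0.931, 0.93]
ft_force: [-2.2, -0.3, 11.6]
width: 67.9
```

{"method": "jog_arm", "body": {
  "steps": [
    {"dp": [0,0,0],"turn": [0,0,0],"claw": 0.79},
    {"dp": [0,0,0.003],"turn": [0,0,0],"claw": 0.85},
    {"dp": [0,0,0.005],"turn": [0,0,0],"claw": 1},
    {"dp": [0,0,0.005],"turn": [0,0,0],"claw": 1},
    {"dp": [0,0,0.005],"turn": [0,0,0],"claw": 1},
    {"dp": [0,0,0.005],"turn": [0,0,0],"claw": 1}
  ]
}}

```text
t: 30.42
ee_pos: [464.6, 50.8, 21.0]
orientation: [-1.361, -0.932, 0.93]
ft_force: [0.4, 0.4, -0.2]
width: 87.5
```

{"method": "jog_arm", "body": {
  "steps": [
    {"dp": [0,0,0.15],"turn": [0,0,0],"claw": 1},
    {"dp": [0,0,0.35],"turn": [0,0,0],"claw": 1},
    {"dp": [0,0,0.6],"turn": [0,0,0],"claw": 1},
    {"dp": [0,0,0.9],"turn": [0,0,0],"claw": 1},
    {"dp": [0,0,1],"turn": [0,0,0],"claw": 1},
    {"dp": [0,0,1],"turn": [0,0,0],"claw": 1}
  ]
}}

```text
t: 30.92
ee_pos: [466.1, 51.0, 102.6]
orientation: [-1.364, -0.935, 0.927]
ft_force: [-0.0, -0.8, 0.6]
width: 87.8
```

{"method": "jog_arm", "body": {
  "steps": [
    {"dp": [0,-0.3,0.4],"turn": [0,0,0],"claw": 1},
    {"dp": [0,-0.9,0.9],"turn": [0,0,0],"claw": 1},
    {"dp": [0,-0.9,0.9],"turn": [0,0,0],"claw": 1},
    {"dp": [0,-0.9,0.9],"turn": [0,0,0],"claw": 1},
    {"dp": [0,-0.9,0.9],"turn": [0,0,0],"claw": 1},
    {"dp": [0,-0.9,0.9],"turn": [0,0,0],"claw": 1}
  ]
}}

```text
t: 31.42
ee_pos: [465.1, -20.6, 173.1]
orientation: [-1.362, -0.933, 0.928]
ft_force: [-1.3, 0.1, 0.6]
width: 87.9
```

```bash
python3 -c "
from chk import *
obs()
d=chk('z',(464,51),50,50)
for nm,c,z,r in(('small',(630,305),46,36),('round',(655,97),48,34),('hex',(427,-205),48,42),('mill',(534,188),85,30),('candle',(568,-254),63,45)):
    print(nm)
    for n in d:
        W=cloud(d[n]);A=cloud(pickle.load(open(f'a_{n}.pkl','rb')))
        for l,V in(('now',W),('start',A)):
            m=(np.hypot(V[...,0]-c[0],V[...,1]-c[1])<r)&(abs(V[...,2]-z)<7);P=V[m]
            if len(P)>10:
                q=cv2.minAreaRect(P[:,:2].astype(np.float32));print(' ',n,l,len(P),np.round(np.median(P[:,2]),1),np.round(q[0],1),np.round(q[1],1))
i=[cv2.resize(d['side']['img'][130:320,250:440],None,fx=2.1,fy=2.1),cv2.resize(d['top']['img'][110:300,200:440],(504,399))]
cv2.imwrite('pics/z.png',cv2.resize(np.hstack(i)[:,:,::-1],(800,355)))"
```

```text
{'t': 31.417, 'qpos': [-0.071, 0.262, 2.014, 0.003, 0.863, -1.272], 'qvel': [0.016, 0.009, 0.005, -0.001, 0.005, -0.004], 'joint_torque': [-0.657, -40.177, -22.729, -0.013, 0.033, -0.008], 'ee_pos': [465.1, -20.561, 173.084], 'orientation': [-1.362, -0.933, 0.928], 'ft_force': [-1.345, 0.066, 0.61], 'moment': [-0.036, 0.036, 0.004], 'width': 87.878}
side 463 z 50.4 rect [463.8  48.3] [67.5 67.2] 67.4 circ [464.2  50.3] 44.6
top 244 z 50.4 rect [457.8  61.7] [52.3 43.3] 68.4 circ [457.6  60.9] 32.9
small
  top now 122 45.4 [631.1 305.1] [33.7 33.8]
round
  side now 147 48.1 [654.   96.8] [42.4 47.1]
  top now 193 47.9 [657.1  96.4] [42.1 44.1]
hex
  side now 511 48.1 [ 426.3 -204.3] [64.5 58.4]
  top now 332 47.9 [ 427.4 -207.3] [58.  54.6]
mill
  side now 41 85.4 [529.9 189.9] [23.1 17.1]
  side start 77 85.7 [535.9 188.6] [29.9 30.9]
  top now 105 85.7 [538.4 189.2] [31.  30.9]
  top start 107 86.5 [539.5 190.6] [33.  31.6]
candle
  side now 257 62.1 [ 568.3 -253.6] [68.9 66. ]
  side start 264 61.8 [ 568.1 -253.7] [69.1 65.6]
  top now 156 60.9 [ 569.2 -253.8] [66.8 66.8]
  top start 159 61.0 [ 569.9 -253.4] [65.6 66.2]
```

View pics/z.png

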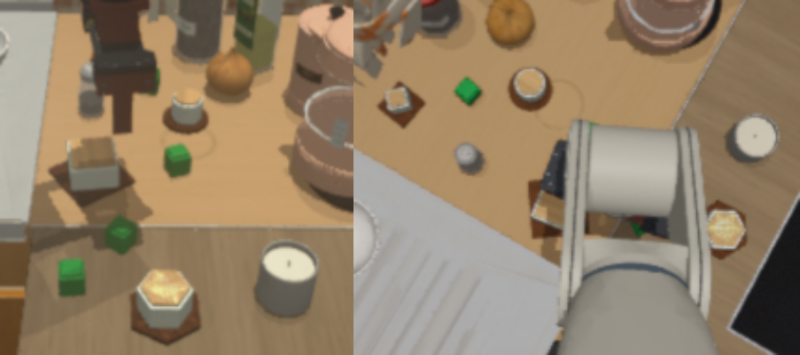

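The final view shows all four caddies upright on their own mats. The mill and candle are where they were, and the arm is clear.

```bash
python3 -c "
from workcell import ctrl
print(ctrl.close_job())"
```

```text
the job is handed in; nothing more can be done
None
```

I took the tower apart from the top down and set each caddy on its own mat, and the job is handed in. It took about 31 s of robot time, and the hand-in reports no verdict.

The last camera checks, against the mat centres I measured at the start:

| Caddy | Offset from mat centre | Top height (expected) |
|---|---|---|
| Small square | about 1 mm | 45.4 mm (46) |
| Round | 1–2 mm | 48 mm (48) |
| Hexagon | 1–3 mm | 48 mm (48) |
| Large square | 1–3 mm (side view) | 50.4 mm (50) |

- **Upright and released:** I judged upright from the pictures and the top heights, not from a direct tilt reading. All four were released and looked at rest. I set the small square with the tool leaned 25° so the gripper body stayed clear of the curtain beside its mat.
- **Mill and candle:** the candle shifted less than 1 mm and the mill about 2 mm by the top view, within measurement error.
- **Robot:** it ended clear of everything, with the last force reading near zero.
- **Checks that disagreed:** the arm partly hid the large square from the top camera and the mill from the side camera, so those two readings were off. I used the unobstructed view for each.

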